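Seat a dive-panel valve block in its jig and take off the cap of unknown thread hand

TASK

First put the yellow valve block, cap still on, into the T-shaped pocket of the blue holding jig so that it sits flat on the pocket floor with its nose in the notch. Then find out which way the black cap loosens (it may be left- or right-handed and nothing outside tells), turn it free, lift it straight off and finish while holding it upright in the gripper, well clear above the block (about a hand's breadth, 10 cm), with the block still seated. Leave everything else on the bench where it is.

Things in the scene. Friction and masses are not known exactly. Their poses are not given: they have to be found in the camera images.
- block: Loose yellow valve block, about 0.6 kg plus cap. Body 72 (x) x 56 (y) x 32 (z) mm, centred on the origin in x and y; a nose 26 mm wide (y), 32 mm high sticks out on +x from x = 36 to 60 mm. Origin: centre of the body's underside, z up. Grip it across its 56 mm sides (y); the jig's walls cover its lowest 10 mm once seated
- cap: Loose black round cap on the block's top, 52 mm diameter, 26 mm high, 0.12 kg, with an orange grip bar on top, 46 mm long (along the cap's x), 14 mm wide (y), from 26 to 42 mm above the cap's underside. Origin: centre of its underside, 32 mm above the block's underside. It starts fastened, its bar within 5 deg of the block's x axis. Lifting it while fastened lifts the block too
- neck (a point): Cap's turning axis, at the block's top. Bayonet thread: the cap does not rise as it turns. Loosening way (either, varies): turns easily (under 0.2 N m), free beyond 45 deg, end stop at about 63 deg; in between it lifts straight off, clear after 20 mm. Other way: hard stop, slightly springy, felt at 10 to 25 deg; keep under 0.8 N m. Play when fastened: 2 mm up and sideways
- cap_grip (a point): Centre of the cap's orange grip bar, 34 mm above the cap's underside; axes as the cap's
- jig: Blue steel holding jig fixed to the bench, base plate 124 x 104 x 6 mm; walls 12 to 24 mm thick rise 10 mm above it (16 mm above the bench) round a T-shaped pocket: 75.5 (x) x 59.5 (y) mm centred on the origin, and a notch for the nose, 29.5 mm wide, on the +x side, open at its far end. The block fits with 1.75 mm clearance each side. Origin: on the bench under the pocket's centre. z up
- pocket (a point): Centre of the pocket's floor (body part), 6 mm above the jig's origin: the block's origin belongs here; axes as the jig's
- gauge: Bystander: loose round steel pressure gauge lying face up, 62 mm diameter, 26 mm high, stub to one side. Origin at underside centre
- torch: Bystander: loose black and yellow diving torch lying down, 135 mm long, 38 mm thick. Origin below its middle
- spanner: Bystander: loose steel spanner lying flat, about 180 mm long. Origin below its middle
- mouse: Bystander: loose white computer mouse, 100 x 60 x 24 mm. Origin at underside centre
- plug: Bystander: loose brass plug standing between the working places, 34 mm diameter, 26 mm high. Origin at underside centre
- mug: Bystander: loose blue mug, 80 mm diameter, 90 mm high. Origin at underside centre

How it is judged:
On the way, in this order (a step that is already met when the one before it is completed fails the run):
1. the block sits flat and square in the pocket with its cap still fastened on (horizontal distance between block and pocket below 0.004 m and z of block in the frame of pocket between -0.003 and 0.0025 m and angle between block's own z axis and vertical below 0.04 rad and angle between the x axis of block and the x axis of jig, either way round below 0.09 rad and linear speed of block below 0.03 m/s and z of cap in the frame of block below 0.038 m and angle between the x axis of cap and the x axis of block, either way round below 0.5 rad), for 0.2 s.
2. the cap has been turned past 40 degrees on its neck, the block still seated (z of cap in the frame of block below 0.04 m and angle between the x axis of cap and the x axis of block, either way round above 0.7 rad and horizontal distance between block and pocket below 0.004 m and z of block in the frame of pocket below 0.005 m).
At the end, for the whole second after the job is handed in: cap held still in the fingers, upright within 15 deg, within 60 mm sideways of the block's centre, its underside 90 to 280 mm above the block's underside, not touching the block; block in the pocket within 4 mm and 5 deg, flat within 2.5 mm and 2.3 deg, not touched by the robot (z of cap in the frame of block between 0.09 and 0.28 m and horizontal distance between cap and block below 0.06 m and angle between cap's own z axis and vertical below 0.26 rad and contact force between the fingers and cap above 2 N and linear speed of cap below 0.03 m/s and horizontal distance between block and pocket below 0.004 m and z of block in the frame of pocket between -0.003 and 0.0025 m and angle between block's own z axis and vertical below 0.04 rad and angle between the x axis of block and the x axis of jig, either way round below 0.09 rad and contact force between each of cap, the arm and block below 0.1 N); the arm keeps its last pose, push and grip.
It fails at once if a bystander was moved more than 30 mm (distance of any of gauge, torch, spanner, mouse, plug, mug from where it was at the start of the episode above 0.03 m).
It also fails if it takes over 72 s, if anything falls off the work surface, if the arm or the gripper's body presses on something with over 40 N, if the wrist force passes 120 N, or if a joint passes its speed limit or range.

ROBOT

A 6-joint arm with a two-finger parallel gripper is mounted at the origin on the work surface. World frame = base frame: x ahead of the robot, y to its left, z up, the work surface at z = 0. Lengths are in m, angles in rad, forces in N, time in s.
With the tool pointing down it reaches from about 0.225 to 0.875 m from the base axis. Payload 3.4 kg.
Tool frame: the origin (TCP) lies between the finger pads; the fingertips stand 11 mm ahead of it and the grasp point (between the pads) lies 8 mm behind it (tips_ahead is the distance from the TCP to the fingertips, in m); z points along the fingers, x is the direction in which the jaws open and shut, and the axes are right-handed (so a half turn about z gives the same grasp; the last joint's range is limited). The gripper opens to 85 mm and grips with 20 to 120 N. Pads are 22 mm wide; open, the fingers measure 114 mm over their backs; the gripper's body (76 mm by 85 mm) begins 54 mm behind the grasp point. The pads swing forward as they close: fully open they stand 13 mm farther back than shut.
Start: joints at [1.032, 0.276, 1.505, -0, 1.361, -0.121], TCP at [0.233, 0.526, 0.242] pointing down, gripper open.
Joint ranges: [-2.89, 2.89], [-0.75, 2.08], [0.22, 2.7], [-1.18, 4.32], [0.11, 2.71], [-2.7, 2.7]. Speed limits (rad/s): [2.57, 2.57, 3.14, 3.14, 3.14, 3.14].

INTERFACE

Orientations are given as a unit quaternion [w, x, y, z].
In Python, from rig import get_state, get_image, sign_off, masks_of, tips_ahead gives the robot as it stands.
- The arm moves only by the tool play_rows, never from a script. Its argument "series" is a list of rows, each an object of numbers: "fingers": the closure, from -1 (fully open) to 1 (shut); "dx", "dy", "dz": the shift along the world's x, y, z in mm; "turn": the turn about the world's z in rad. A call has 1 to 20 rows; each row shifts and turns the pose as measured when the row begins; what a row does not reach is not made up. A row lasts 1/12 s, in which the tool goes at most 41.7 mm and 7.16 degrees, less where a joint would pass 70% of its speed; a pose out of reach is approached as far as the arm can. A call with a gripper value outside its range is refused whole. The fingers move at their own pace and stop on an object; "squeeze" is the grip in N (left out, the last holds). Time passes only in rows, so rows that do not move let the fingers close. It gives the time, the measured TCP pose, the force and the opening at its end, in the units of the state.
- get_state(): the state, without advancing time (a new reading comes with each control period).
- get_image(name): name is "scene" or "top"; returns a dict with "pixels" (384x512x3 uint8, red, green, blue), "vfov" (degrees; the focal length in pixels is half the picture's height over the tangent of half this angle, whatever the lens; pixels are square), "cx", "cy" (the principal point, pixels), "rvec" (rotation vector, rad) and "tvec" (3), from world to camera coordinates, as OpenCV has them. Camera axes: x right, y down, z forward; pixel columns grow to the right and rows downward; lengths in m; the calibration is good to about 2 mm. A picture is of the moment at which its call begins. There is no depth.
- sign_off(): hands the job in, once; it reports no verdict.
Trained networks look in a picture, given as the dict that the camera call returned (one of the last four; its "shot" number tells which), for a name from the list of things; names that differ only in an ending like _2 or _b are one class to them, and where a whole thing is asked for, a point or a joint stands for the part that bears it (a point fixed in the world has none). Each returns a list of dicts, best first, with "p" (0 to 1); they miss things now and then, are a little off and sometimes report something else, mostly with a low value. They report only what shows in the picture. A call takes as long as a camera call.
- masks_of(picture, label): "region" (384x512 bool, what is visible of it) and "xy" ([column, row] in pixels, amid what is visible of it).
The state is a dict: "clock": time; "qpos": joint angles; "qd": joint speeds; "effort": joint torques, N m; "position": TCP position; "ee_rot": TCP orientation; "contact_force": force on the tool from outside, world axes, zero at the start; "moment": the same for the moment, N m; "width": finger opening in m.
Only numpy, scipy, OpenCV 4.12 (cv2) and the standard library are available. Lean on these libraries where they do the work, as an engineer would, in place of code of your own. Each camera call takes 0.05 s, during which the arm holds its last target. There are 200 camera calls.

## Working session

There is one attempt and no reset: what is moved stays moved. The work goes in short steps, Python scripts to look and compute and a tool call to move; the robot and the scene stay as the last step left them, time stands still between calls to the robot, and variables do not carry over. Pictures are saved under pics/ and viewed, about 8 in all and at most 12, crops included, and the job is handed in when it is done.

Besides the shell and the picture viewer there is one more tool, called after ">>>" by a JSON object that holds its "api" and its "payload". play_rows: Moves the arm, as the interface text tells. Its arguments: {"type":"object","properties":{"series":{"type":"array"},"squeeze":{"type":"number"}},"required":["series"]}

```bash
mkdir -p pics; ls
cat > h.py <<'E'
import numpy as np, cv2
from rig import *
def K(im):
    h=im["pixels"].shape[0]; f=h/2/np.tan(np.radians(im["vfov"])/2)
    return np.array([[f,0,im["cx"]],[0,f,im["cy"]],[0,0,1.]])
def back(im,uv,z):
    """pixels -> world points on plane of height z"""
    uv=np.atleast_2d(np.asarray(uv,float)); R=cv2.Rodrigues(np.array(im["rvec"],float))[0]; t=np.array(im["tvec"],float)
    d=(R.T@np.linalg.inv(K(im))@np.c_[uv,np.ones(len(uv))].T).T; c=-R.T@t
    return c+d*((z-c[2])/d[:,2])[:,None]
def proj(im,P):
    return cv2.projectPoints(np.atleast_2d(np.asarray(P,float)),np.array(im["rvec"],float),np.array(im["tvec"],float),K(im),None)[0][:,0]
def save(im,n,crop=None,s=1):
    p=im["pixels"][...,::-1]
    if crop: p=p[crop[1]:crop[3],crop[0]:crop[2]]
    cv2.imwrite("pics/"+n,cv2.resize(p,None,fx=s,fy=s,interpolation=cv2.INTER_CUBIC))
E
python3 - <<'E'
from h import *
t=get_image("top"); s=get_image("scene")
save(t,"top0.png",s=1.5); save(s,"scene0.png",s=1.5)
np.set_printoptions(precision=3,suppress=True)
for n,i in(("top",t),("scene",s)):
    R=cv2.Rodrigues(np.array(i["rvec"]))[0]; print(n,i["vfov"],i["cx"],i["cy"],"cam at",-R.T@np.array(i["tvec"]))
for l in["block","cap","jig","plug","gauge","torch","spanner","mouse","mug"]:
  for n,i in(("top",t),("scene",s)):
    for m in masks_of(i,l)[:1]:
        print(l,n,round(m["p"],2),m["xy"],m["region"].sum(),back(i,[m["xy"]],0.02)[0])
print(get_state())
E
```

```text
pics
top 42.251210666947316 256.9278889126198 205.68377814130753 cam at [ 0.442 -0.02   1.48 ]
scene 48.80647691331244 254.1055398596923 187.5729386965322 cam at [0.988 0.587 0.995]
block top 0.87 [202.4, 204.4] 271 [0.62  0.145 0.02 ]
block scene 0.93 [283.1, 241.6] 499 [0.62  0.157 0.02 ]
cap top 0.65 [198.8, 213.8] 280 [0.592 0.155 0.02 ]
cap scene 0.57 [292.9, 229.3] 361 [0.576 0.139 0.02 ]
jig top 0.57 [298.7, 235.0] 1421 [ 0.531 -0.14   0.02 ]
jig scene 0.92 [253.5, 162.1] 1069 [ 0.544 -0.118  0.02 ]
plug top 0.42 [251.7, 215.6] 98 [ 0.588 -0.001  0.02 ]
plug scene 0.29 [366.3, 309.6] 1021 [0.553 0.413 0.02 ]
gauge top 0.96 [189.2, 168.6] 375 [0.728 0.186 0.02 ]
gauge scene 0.62 [248.3, 269.3] 527 [0.74  0.178 0.02 ]
torch top 0.88 [254.1, 167.9] 565 [ 0.731 -0.007  0.02 ]
torch scene 0.69 [216.6, 217.6] 543 [0.735 0.001 0.02 ]
spanner top 0.73 [320.0, 162.5] 360 [ 0.749 -0.204  0.02 ]
spanner scene 0.62 [173.9, 170.7] 336 [ 0.764 -0.21   0.02 ]
mouse top 0.62 [111.0, 230.0] 637 [0.543 0.413 0.02 ]
mouse scene 0.85 [365.2, 309.2] 1046 [0.555 0.411 0.02 ]
mug top 0.73 [404.0, 210.3] 928 [ 0.606 -0.451  0.02 ]
mug scene 0.89 [187.5, 102.3] 936 [ 0.598 -0.46   0.02 ]
{'clock': 1.0, 'qpos': array([ 1.032,  0.276,  1.505, -0.   ,  1.361, -0.121]), 'qd': array([-0.001, -0.002, -0.001,  0.001, -0.001, -0.001]), 'effort': array([  0.001, -41.667, -24.611,   0.   ,   0.   ,  -0.   ]), 'position': array([0.233, 0.526, 0.242]), 'ee_rot': array([-0.   ,  0.838,  0.545,  0.   ]), 'contact_force': array([0.174, 0.108, 0.286]), 'moment': array([-0.001,  0.008, -0.039]), 'width': 0.08573080663361636}
```

Run:
```python
from h import *
t=get_image("top"); s=get_image("scene")
a=cv2.resize(t["pixels"][180:270,170:350],None,fx=4.4,fy=4.4,interpolation=cv2.INTER_CUBIC)[...,::-1]
cv2.imwrite("pics/topc.png",a)
b=cv2.resize(s["pixels"][125:275,200:340],None,fx=4,fy=4,interpolation=cv2.INTER_CUBIC)[...,::-1]
cv2.imwrite("pics/scc.png",b)
```

```text
(no output)
```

View pics/topc.png

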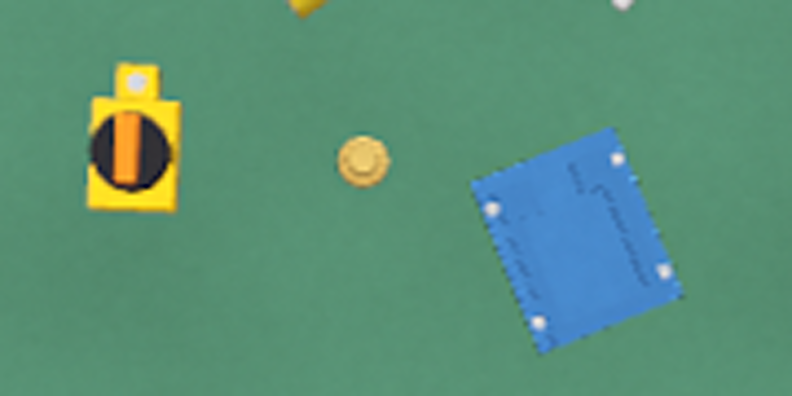

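View pics/scc.png

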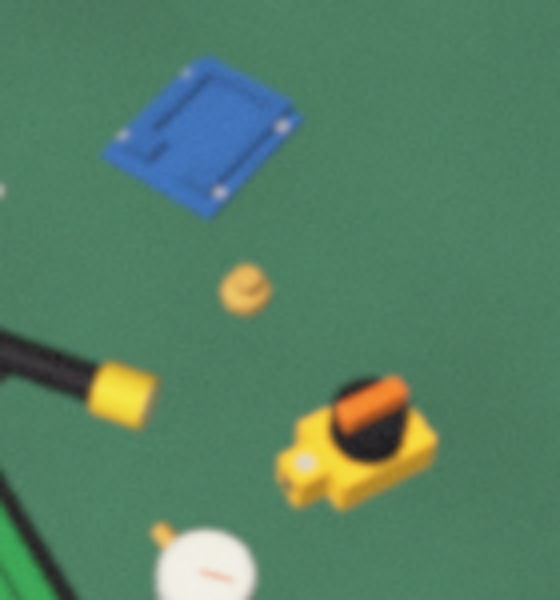

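```bash
cat >> h.py <<'E'
def rect(im,c,z,half=90,s=4):
    """rectified view of plane z: right=+x, up=+y, s px/mm, centred on c"""
    n=2*half*s; q=np.array([[0,0],[n,0],[n,n],[0,n]],float)
    W=np.c_[c[0]+(q[:,0]/s-half)/1e3, c[1]-(q[:,1]/s-half)/1e3, np.full(4,z)]
    H=cv2.getPerspectiveTransform(proj(im,W).astype(np.float32),q.astype(np.float32))
    return cv2.warpPerspective(im["pixels"],H,(n,n),flags=cv2.INTER_CUBIC)
E
python3 - <<'E'
from h import *
t=[get_image("top") for _ in range(4)]; s=[get_image("scene") for _ in range(4)]
np.savez("ims.npz",t=[i["pixels"] for i in t],s=[i["pixels"] for i in s])
out=[]
for g in(t,s):
    im=dict(g[0]); im["pixels"]=np.mean([i["pixels"] for i in g],0).astype(np.uint8)
    o=rect(im,(0.533,-0.133),0.016,80,2.5 and 2).astype(float)
    o=cv2.resize(o,(400,400),interpolation=cv2.INTER_CUBIC)
    o=np.clip((o-20)*1.3,0,255)
    out.append(o)
cv2.imwrite("pics/rect.png",np.hstack(out)[...,::-1])
E
```

```text
[ WARN:0@3.568] global loadsave.cpp:1063 imwrite_ Unsupported depth image for selected encoder is fallbacked to CV_8U.
```

View pics/rect.png

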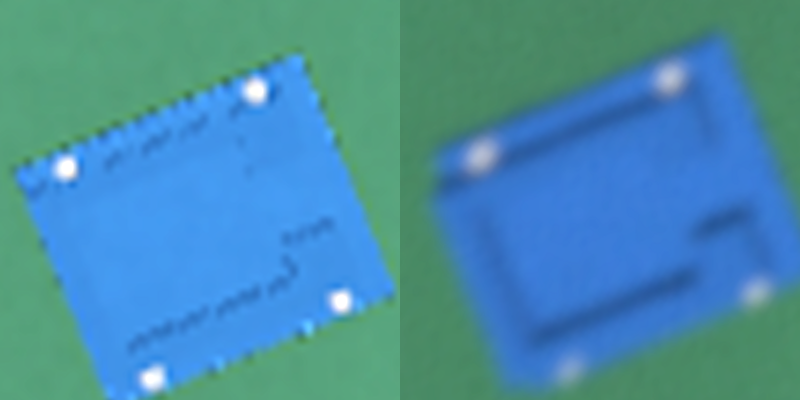

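```bash
cat > fit.py <<'E'
from h import *
from scipy.optimize import minimize
def rc(x0,x1,y0,y1): return np.array([[x0,y0],[x1,y0],[x1,y1],[x0,y1]],float)
a=np.arange(40)*np.pi/20; circ=26*np.c_[np.cos(a),np.sin(a)]
# prism: footprint (mm, ccw), z0, z1, material
def jig(p):
    d=p[3]
    w=[rc(-49.75,-37.75,-41.75,41.75),rc(-37.75,37.75,29.75,41.75),rc(-37.75,37.75,-41.75,-29.75),
       rc(37.75,61.75,14.75,41.75),rc(37.75,61.75,-41.75,-14.75)]
    return [(rc(-62+d,62+d,-52,52),0,6,0)]+[(q,6,16,0) for q in w]
def block(p,z=0):
    c,s=np.cos(p[3]),np.sin(p[3]); R=np.array([[c,s],[-s,c]])
    return [(rc(-36,36,-28,28),z,z+32,1),(rc(36,60,-13,13),z,z+32,1),(circ,z+32,z+58,2),(rc(-23,23,-7,7)@R,z+58,z+74,3)]
S=6
def render(im,prisms,p,box):
    x0,y0,x1,y1=box; lab=np.zeros(((y1-y0)*S,(x1-x0)*S),np.uint8)
    c,s=np.cos(p[2]),np.sin(p[2]); R=np.array([[c,-s],[s,c]])
    Rc=cv2.Rodrigues(np.array(im["rvec"],float))[0]; cam=-Rc.T@np.array(im["tvec"],float)*1e3
    ids={}
    def draw(P,key):
        l=ids.setdefault(key,len(ids)+1)
        uv=(proj(im,P/1e3)-[x0-.5,y0-.5])*S-.5
        cv2.fillConvexPoly(lab,np.round(uv*16).astype(np.int32),l,shift=4)
    W=[(q@R.T+p[:2],z0,z1,m) for q,z0,z1,m in prisms]
    W.sort(key=lambda w:(w[1],-np.hypot(*(w[0].mean(0)-cam[:2]))))
    for q,z0,z1,m in W:
        for i in range(len(q)):
            A,B=q[i],q[(i+1)%len(q)]; n=np.array([B[1]-A[1],A[0]-B[0]]); n/=np.linalg.norm(n)
            if n@(cam[:2]-A)>0:
                k=int(np.round((np.arctan2(n[1],n[0])-p[2])/(np.pi/2)))%4
                draw(np.array([[*A,z0],[*B,z0],[*B,z1],[*A,z1]]),(m,k))
        draw(np.c_[q,np.full(len(q),z1)],(m,"t",z0==0))
    return lab,len(ids)
def cost(im,prisms,p,box,sig):
    lab,n=render(im,prisms,p,box); x0,y0,x1,y1=box
    I=im["pixels"][y0:y1,x0:x1].reshape(-1,3).astype(float)
    M=[]
    for l in range(n+1):
        m=cv2.GaussianBlur((lab==l).astype(np.float32),(0,0),sig*S)
        M.append(cv2.resize(m,(x1-x0,y1-y0),interpolation=cv2.INTER_AREA).ravel())
    M=np.array(M).T; I_=I
    c=np.linalg.lstsq(M.T@M+1e-3*np.eye(n+1),M.T@I_,rcond=None)[0]
    r=np.sqrt((( I_-M@c)**2).sum(1))
    return np.mean(np.minimum(r,60)**2)
def fit(ims,model,p0,sigs,marg=70,steps=(8,8,.1,6)):
    boxes=[]
    for im in ims:
        P=np.array([[p0[0]+i,p0[1]+j,z] for i in(-marg,marg) for j in(-marg,marg) for z in(0,40)])/1e3
        uv=proj(im,P); boxes.append((*np.maximum(np.floor(uv.min(0)),0).astype(int),*np.ceil(uv.max(0)).astype(int)))
    f=lambda p:sum(cost(im,model(p),p,b,s) for im,b,s in zip(ims,boxes,sigs))
    p0=np.array(p0,float); n=len(p0)
    for k in(1,.25):
        sx=np.vstack([p0]+[p0+np.eye(n)[i]*steps[i]*k for i in range(n)])
        r=minimize(f,p0,method="Nelder-Mead",options=dict(initial_simplex=sx,xatol=.02,fatol=.01,maxfev=220)); p0=r.x
    return r.x,r.fun
def shots(n=3):
    o=[]
    for c in("top","scene"):
        g=[get_image(c) for _ in range(n)]; im=dict(g[0]); im["pixels"]=np.mean([i["pixels"] for i in g],0); o.append(im)
    return o
E
cat > run1.py <<'E'
from fit import *
np.set_printoptions(precision=3,suppress=True)
T=shots()
for nm,mod,p0,st in(("jig",jig,[533,-133,.39,6],(8,8,.1,6)),("block",block,[588,152,0.,0.],(8,8,.1,.08))):
    for lab,ims,sg in(("top",T[:1],[.5]),("scene",T[1:],[.9]),("both",T,[.5,.9])):
        print(nm,lab,*fit(ims,mod,p0,sg,steps=st,marg=85 if nm=="jig" else 72),flush=True)
E
time timeout 500 python3 run1.py
```

```text
jig top [ 524.678 -151.257    0.39    11.853] 83.12228792624637
jig scene [ 533.418 -148.26     0.391    0.759] 66.59933411502399
jig both [ 525.595 -151.075    0.389   11.115] 133.55753765008276
block top [588.546 150.807  -0.025   0.014] 190.92705044169153
block scene [590.17  149.88   -0.026  -0.001] 231.6058023448455
block both [589.307 150.55   -0.029   0.007] 448.4608900788875
real	0m56.641s
user	0m52.282s
sys	0m2.079s
```

```bash
cat > run2.py <<'E'
from fit import *
np.set_printoptions(precision=3,suppress=True)
T=shots()
for d in(0,3,6,9,12):
    mod=lambda p:jig([*p,d])
    for lab,ims,sg in(("top",T[:1],[.5]),("scene",T[1:],[.9])):
        print(d,lab,*fit(ims,mod,[534.5-d*.92,-147.4-d*.38,.39],sg,steps=(3,3,.03),marg=85),flush=True)
out=[]
p=[534.1,-148.,.39]
c,s=np.cos(p[2]),np.sin(p[2]);R=np.array([[c,-s],[s,c]])
im=T[1]; x0,y0,x1,y1=220,130,282,185; k=9
o=cv2.resize(np.clip(im["pixels"][y0:y1,x0:x1]*1.3-20,0,255).astype(np.uint8),None,fx=k,fy=k,interpolation=cv2.INTER_CUBIC)
o2=o.copy()
for q,z0,z1,m in jig([0,0,0,0]):
    for z,col in((z0,(255,0,0)),(z1,(255,255,0))):
        uv=(proj(im,np.c_[q@R.T+p[:2],np.full(4,z)]/1e3)-[x0-.5,y0-.5])*k-.5
        cv2.polylines(o2,[np.round(uv).astype(int)],True,col,1)
cv2.imwrite("pics/ov.png",cv2.resize(np.hstack([o,o2]),(800,355))[...,::-1])
E
python3 run2.py
```

```text
0 top [ 535.638 -146.822    0.39 ] 93.0539855060491
0 scene [ 534.417 -148.099    0.386] 59.91309530246804
3 top [ 532.879 -147.869    0.39 ] 89.78508346937357
3 scene [ 532.216 -149.023    0.395] 58.94478308697845
6 top [ 530.089 -149.05     0.391] 85.62679007188123
6 scene [ 529.725 -150.254    0.389] 51.75734828229045
9 top [ 527.363 -150.184    0.391] 84.21424772094092
9 scene [ 527.872 -150.825    0.39 ] 41.94217964946475
12 top [ 524.56  -151.293    0.39 ] 81.8257030925939
12 scene [ 526.483 -151.57     0.394] 37.703185524036904
```

View pics/ov.png

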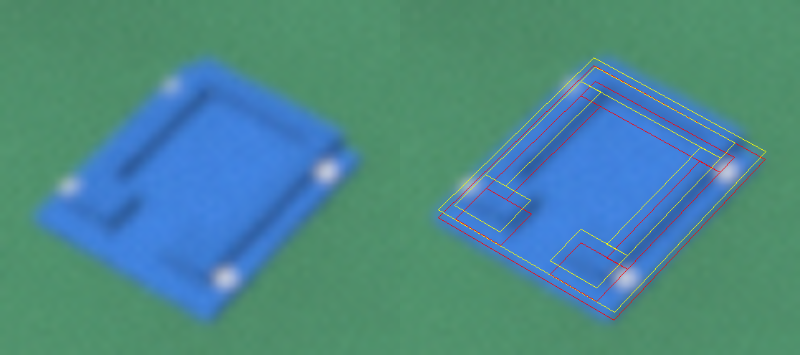

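>>> {"api": "play_rows", "payload": {"series": [{"dx": 20,"dy": -21,"turn": -0.12,"fingers": -1},{"dx": 20,"dy": -21,"turn": -0.12,"fingers": -1},{"dx": 20,"dy": -21,"turn": -0.12,"fingers": -1},{"dx": 20,"dy": -21,"turn": -0.12,"fingers": -1},{"dx": 20,"dy": -21,"turn": -0.12,"fingers": -1},{"dx": 20,"dy": -21,"turn": -0.12,"fingers": -1},{"dx": 20,"dy": -21,"turn": -0.12,"fingers": -1},{"dx": 20,"dy": -21,"turn": -0.12,"fingers": -1},{"dx": 20,"dy": -21,"turn": -0.12,"fingers": -1},{"dx": 20,"dy": -21,"turn": -0.12,"fingers": -1},{"dx": 20,"dy": -21,"turn": -0.12,"fingers": -1},{"dx": 20,"dy": -21,"turn": -0.12,"fingers": -1},{"dx": 20,"dy": -21,"turn": -0.12,"fingers": -1},{"dx": 20,"dy": -21,"turn": -0.12,"fingers": -1},{"dx": 20,"dy": -21,"turn": -0.12,"fingers": -1},{"dx": 20,"dy": -21,"turn": -0.12,"fingers": -1},{"dx": 20,"dy": -21,"turn": -0.12,"fingers": -1},{"dx": 20,"dy": -19,"turn": -0.12,"fingers": -1},{"turn": -0.12,"fingers": -1},{"turn": -0.12,"fingers": -1}], "squeeze": 60}}

```text
invalid input at $.series[0]: expected keys fingers, dx, dy, dz, turn
```

```bash
cat > st.py <<'E'
from rig import *
import numpy as np
np.set_printoptions(precision=4,suppress=True)
s=get_state(); w,x,y,z=s["ee_rot"]
psi=np.degrees(np.arctan2(2*(x*y+w*z),1-2*(y*y+z*z)))
print("t",round(s["clock"],2),"pos",s["position"]*1e3,"jaw deg",round(psi,2),"F",s["contact_force"],"M",s["moment"],"w",round(s["width"]*1e3,1),"q",s["qpos"],"tips",tips_ahead if not callable(tips_ahead) else tips_ahead())
E
python3 st.py
```

```text
t 2.1 pos [233.3336 525.5727 242.3275] jaw deg 66.06 F [-0.1748 -0.9225  0.0048] M [-0.0269  0.0382 -0.017 ] w 85.6 q [ 1.032   0.2759  1.5049 -0.      1.3607 -0.121 ] tips 0.011
```

All keys are needed in each row.

>>> {"api": "play_rows", "payload": {"series": [{"dx": 20,"dy": -21,"dz": 0,"turn": -0.12,"fingers": -1},{"dx": 20,"dy": -21,"dz": 0,"turn": -0.12,"fingers": -1},{"dx": 20,"dy": -21,"dz": 0,"turn": -0.12,"fingers": -1},{"dx": 20,"dy": -21,"dz": 0,"turn": -0.12,"fingers": -1},{"dx": 20,"dy": -21,"dz": 0,"turn": -0.12,"fingers": -1},{"dx": 20,"dy": -21,"dz": 0,"turn": -0.12,"fingers": -1},{"dx": 20,"dy": -21,"dz": 0,"turn": -0.12,"fingers": -1},{"dx": 20,"dy": -21,"dz": 0,"turn": -0.12,"fingers": -1},{"dx": 20,"dy": -21,"dz": 0,"turn": -0.12,"fingers": -1},{"dx": 20,"dy": -21,"dz": 0,"turn": -0.12,"fingers": -1},{"dx": 20,"dy": -21,"dz": 0,"turn": -0.12,"fingers": -1},{"dx": 20,"dy": -21,"dz": 0,"turn": -0.12,"fingers": -1},{"dx": 20,"dy": -21,"dz": 0,"turn": -0.12,"fingers": -1},{"dx": 20,"dy": -21,"dz": 0,"turn": -0.12,"fingers": -1},{"dx": 20,"dy": -21,"dz": 0,"turn": -0.12,"fingers": -1},{"dx": 20,"dy": -21,"dz": 0,"turn": -0.12,"fingers": -1},{"dx": 20,"dy": -21,"dz": 0,"turn": -0.12,"fingers": -1},{"dx": 20,"dy": -19,"dz": 0,"turn": -0.12,"fingers": -1},{"dx": 0,"dy": 0,"dz": 0,"turn": -0.12,"fingers": -1},{"dx": 0,"dy": 0,"dz": 0,"turn": -0.12,"fingers": -1}], "squeeze": 60}}

```text
clock: 3.77
position: [0.6083, 0.1292, 0.2429]
ee_rot: [-0.001, 0.784, -0.621, 0.006]
contact_force: [0.4, -0.0, -0.6]
width: 0.0856
```

```bash
python3 st.py
```

```text
t 3.77 pos [608.2836 129.1788 242.8796] jaw deg -76.82 F [ 0.4048 -0.0423 -0.5573] M [-0.0163  0.0561  0.0174] w 85.6 q [ 0.1014  0.342   1.406  -0.0071  1.3846  1.4434] tips 0.011
```

>>> {"api": "play_rows", "payload": {"series": [{"dx": 0,"dy": 0,"dz": 0,"turn": -0.1,"fingers": -1},{"dx": -10,"dy": 15,"dz": -20,"turn": -0.1,"fingers": -1},{"dx": 0,"dy": 0,"dz": -20,"turn": -0.04,"fingers": -1},{"dx": 0,"dy": 0,"dz": -10,"turn": 0,"fingers": -1},{"dx": 0,"dy": 0,"dz": 0,"turn": 0,"fingers": -1},{"dx": 0,"dy": 0,"dz": 0,"turn": 0,"fingers": -1}]}}

```text
clock: 4.27
position: [0.6008, 0.1423, 0.1917]
ee_rot: [0.001, -0.697, 0.717, -0.007]
contact_force: [-0.0, -0.3, 0.1]
width: 0.0855
```

```bash
python3 st.py
```

```text
t 4.27 pos [600.7502 142.2559 191.7339] jaw deg -91.62 F [-0.0465 -0.3447  0.1199] M [ 0.031  -0.0037 -0.0626] w 85.5 q [ 0.1257  0.3652  1.4995 -0.0107  1.2672  1.7279] tips 0.011
```

>>> {"api": "play_rows", "payload": {"series": [{"dx": -6.5,"dy": 8,"dz": -20,"turn": 0,"fingers": -1},{"dx": 0,"dy": 0,"dz": -20,"turn": 0,"fingers": -1},{"dx": 0,"dy": 0,"dz": -20,"turn": 0,"fingers": -1},{"dx": 0,"dy": 0,"dz": -10,"turn": 0,"fingers": -1},{"dx": 0,"dy": 0,"dz": 0,"turn": 0,"fingers": -1},{"dx": 0,"dy": 0,"dz": 0,"turn": 0,"fingers": -1}]}}

```text
clock: 4.77
position: [0.5991, 0.1504, 0.1261]
ee_rot: [0.006, -0.698, 0.716, -0.011]
contact_force: [0.3, -0.5, -0.1]
width: 0.0855
```

```bash
python3 st.py
python3 - <<'E'
from h import *
s=get_image("scene"); t=get_image("top")
k=5
a=cv2.resize(s["pixels"][180:270,240:330],None,fx=k,fy=k,interpolation=cv2.INTER_CUBIC)
b=cv2.resize(t["pixels"][180:250,160:230],(450,450),interpolation=cv2.INTER_CUBIC)
cv2.imwrite("pics/pre.png",cv2.resize(np.hstack([a,b]),(800,400))[...,::-1])
E
```

```text
t 4.77 pos [599.1242 150.4483 126.1407] jaw deg -91.39 F [ 0.332  -0.5039 -0.1158] M [ 0.0153 -0.0114 -0.0652] w 85.5 q [ 0.1396  0.4109  1.6014 -0.012   1.1072  1.7399] tips 0.011
```

View pics/pre.png

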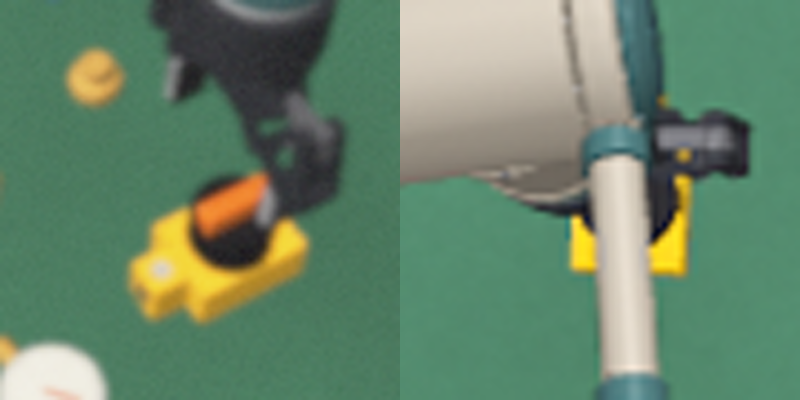

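>>> {"api": "play_rows", "payload": {"series": [{"dx": -5,"dy": 0,"dz": -4,"turn": 0,"fingers": -1},{"dx": 0,"dy": 0,"dz": -4,"turn": 0,"fingers": -1},{"dx": 0,"dy": 0,"dz": -4,"turn": 0,"fingers": -1},{"dx": 0,"dy": 0,"dz": -4,"turn": 0,"fingers": -1},{"dx": 0,"dy": 0,"dz": -4,"turn": 0,"fingers": -1},{"dx": 0,"dy": 0,"dz": -4,"turn": 0,"fingers": -1},{"dx": 0,"dy": 0,"dz": 0,"turn": 0,"fingers": -1},{"dx": 0,"dy": 0,"dz": 0,"turn": 0,"fingers": -1}]}}

```text
clock: 5.53
position: [0.5962, 0.1506, 0.1042]
ee_rot: [0.009, -0.698, 0.716, -0.013]
contact_force: [-0.2, -0.0, 0.7]
width: 0.0856
```

```bash
cat >> st.py <<'E'
print("tool z",2*(x*z+w*y),2*(y*z-w*x))
E
python3 st.py
```

```text
t 5.53 pos [596.22   150.5955 104.215 ] jaw deg -91.41 F [-0.2065 -0.0208  0.7131] M [ 0.0178 -0.0157  0.011 ] w 85.6 q [ 0.1405  0.4237  1.6423 -0.0124  1.0452  1.7419] tips 0.011
tool z 0.03155576453766485 -0.006382471538631454
```

>>> {"api": "play_rows", "payload": {"series": [{"dx": -3,"dy": 0,"dz": -34,"turn": 0,"fingers": -1},{"dx": -2,"dy": 0,"dz": -34,"turn": 0,"fingers": -1},{"dx": 0,"dy": 0,"dz": 0,"turn": 0,"fingers": -1},{"dx": 0,"dy": 0,"dz": 0,"turn": 0,"fingers": -1}]}}

```text
clock: 5.87
position: [0.594, 0.151, 0.0372]
ee_rot: [0.012, -0.698, 0.716, -0.016]
contact_force: [0.3, -0.0, 0.3]
width: 0.085
```

```bash
python3 st.py
```

```text
t 5.87 pos [593.9993 150.9869  37.1554] jaw deg -91.4 F [ 0.3333 -0.0303  0.3321] M [-0.0046 -0.1031  0.0279] w 85.0 q [ 0.1418  0.4901  1.7275 -0.0141  0.8864  1.7456] tips 0.011
tool z 0.03880439479829646 -0.005459175929195193
```

>>> {"api": "play_rows", "payload": {"series": [{"dx": 0.5,"dy": -0.5,"dz": -14,"turn": 0,"fingers": -1},{"dx": 0,"dy": 0,"dz": 0,"turn": 0,"fingers": -1},{"dx": 0,"dy": 0,"dz": 0,"turn": 0,"fingers": 1},{"dx": 0,"dy": 0,"dz": 0,"turn": 0,"fingers": 1},{"dx": 0,"dy": 0,"dz": 0,"turn": 0,"fingers": 1},{"dx": 0,"dy": 0,"dz": 0,"turn": 0,"fingers": 1},{"dx": 0,"dy": 0,"dz": 0,"turn": 0,"fingers": 1},{"dx": 0,"dy": 0,"dz": 0,"turn": 0,"fingers": 1},{"dx": 0,"dy": 0,"dz": 0,"turn": 0,"fingers": 1},{"dx": 0,"dy": 0,"dz": 0,"turn": 0,"fingers": 1}], "squeeze": 60}}

```text
clock: 6.7
position: [0.5971, 0.1506, 0.0298]
ee_rot: [0.014, -0.698, 0.715, -0.017]
contact_force: [-1.0, -0.5, -4.2]
width: 0.0542
```

```bash
python3 st.py
```

```text
t 6.7 pos [597.1174 150.5859  29.8037] jaw deg -91.38 F [-1.018  -0.4572 -4.1581] M [-0.05   -0.0172 -0.0034] w 54.2 q [ 0.1407  0.5003  1.7322 -0.015   0.8663  1.7451] tips 0.011
tool z 0.04409200109140157 -0.0053230024601444055
```

>>> {"api": "play_rows", "payload": {"series": [{"dx": 0,"dy": 0,"dz": 0,"turn": 0,"fingers": -1},{"dx": 0,"dy": 0,"dz": 0,"turn": 0,"fingers": -1},{"dx": 0,"dy": 0,"dz": 0,"turn": 0,"fingers": -1},{"dx": 0,"dy": 0,"dz": 0,"turn": 0,"fingers": -1},{"dx": 0,"dy": 0,"dz": -7,"turn": 0,"fingers": -1},{"dx": 0,"dy": 0,"dz": 0,"turn": 0,"fingers": -1}]}}

```text
clock: 7.2
position: [0.6008, 0.1513, 0.026]
ee_rot: [0.018, -0.698, 0.715, -0.02]
contact_force: [0.1, -0.3, -0.1]
width: 0.0851
```

```bash
python3 st.py
```

```text
t 7.2 pos [600.7644 151.3372  26.0375] jaw deg -91.38 F [ 0.1404 -0.2678 -0.1286] M [-0.0006  0.0591  0.0267] w 85.1 q [ 0.1409  0.5056  1.7346 -0.0149  0.8496  1.7454] tips 0.011
tool z 0.052893021773999 -0.003806619513243674
```

>>> {"api": "play_rows", "payload": {"series": [{"dx": -6,"dy": -0.5,"dz": 0,"turn": 0,"fingers": -1}]}}

```text
clock: 7.28
position: [0.5963, 0.151, 0.0262]
ee_rot: [0.019, -0.698, 0.715, -0.021]
contact_force: [0.7, 0.1, 0.5]
width: 0.0854
```

>>> {"api": "play_rows", "payload": {"series": [{"dx": 0,"dy": 0,"dz": 0,"turn": 0,"fingers": -1}]}}

```text
clock: 7.37
position: [0.5943, 0.1508, 0.0257]
ee_rot: [0.017, -0.698, 0.715, -0.02]
contact_force: [-0.3, -0.1, -0.0]
width: 0.0854
```

>>> {"api": "play_rows", "payload": {"series": [{"dx": 0,"dy": 0,"dz": 0,"turn": 0,"fingers": -1}]}}

```text
clock: 7.45
position: [0.5942, 0.1508, 0.0257]
ee_rot: [0.018, -0.698, 0.715, -0.02]
contact_force: [0.5, -0.5, 0.8]
width: 0.0857
```

>>> {"api": "play_rows", "payload": {"series": [{"dx": 0,"dy": 0,"dz": 0,"turn": 0,"fingers": -1},{"dx": 0,"dy": 0,"dz": 0,"turn": 0,"fingers": -1}]}}

```text
clock: 7.62
position: [0.5937, 0.1508, 0.0257]
ee_rot: [0.017, -0.698, 0.715, -0.02]
contact_force: [0.2, -0.4, -0.0]
width: 0.0853
```

```bash
python3 st.py
```

```text
t 7.62 pos [593.7411 150.7936  25.7122] jaw deg -91.38 F [ 0.1916 -0.3713 -0.0423] M [ 0.0084 -0.0124  0.0198] w 85.3 q [ 0.1417  0.4983  1.7507 -0.015   0.8415  1.7462] tips 0.011
tool z 0.05228588380501156 -0.0038347410968587493
```

>>> {"api": "play_rows", "payload": {"series": [{"dx": -1,"dy": 0,"dz": -5,"turn": 0,"fingers": -1},{"dx": 0,"dy": 0,"dz": 0,"turn": 0,"fingers": -1}]}}

```text
clock: 7.78
position: [0.5929, 0.1508, 0.0206]
ee_rot: [0.018, -0.698, 0.715, -0.02]
contact_force: [-0.0, -0.3, -1.2]
width: 0.0855
```

>>> {"api": "play_rows", "payload": {"series": [{"dx": 0,"dy": 0,"dz": 0,"turn": 0,"fingers": 1},{"dx": 0,"dy": 0,"dz": 0,"turn": 0,"fingers": 1},{"dx": 0,"dy": 0,"dz": 0,"turn": 0,"fingers": 1}]}}

```text
clock: 8.03
position: [0.5929, 0.1507, 0.0204]
ee_rot: [0.017, -0.698, 0.715, -0.02]
contact_force: [-0.5, -0.6, -4.5]
width: 0.0549
```

>>> {"api": "play_rows", "payload": {"series": [{"dx": 0,"dy": 0,"dz": 0,"turn": 0,"fingers": 1},{"dx": 0,"dy": 0,"dz": 0,"turn": 0,"fingers": 1},{"dx": 0,"dy": 0,"dz": 0,"turn": 0,"fingers": 1},{"dx": 0,"dy": 0,"dz": 0,"turn": 0,"fingers": 1}]}}

```text
clock: 8.37
position: [0.5929, 0.1507, 0.0204]
ee_rot: [0.017, -0.698, 0.715, -0.02]
contact_force: [-0.2, -1.2, 0.6]
width: 0.0545
```

```bash
python3 st.py
```

```text
t 8.37 pos [592.8881 150.7072  20.4485] jaw deg -91.37 F [-0.1513 -1.1835  0.5907] M [0.0773 0.1004 0.0097] w 54.5 q [ 0.1418  0.5038  1.7577 -0.0154  0.8289  1.7466] tips 0.011
tool z 0.05241045726439357 -0.003997971935767078
```

>>> {"api": "play_rows", "payload": {"series": [{"dx": 0,"dy": 0,"dz": 0,"turn": 0,"fingers": -1},{"dx": 0,"dy": 0,"dz": 0,"turn": 0,"fingers": -1},{"dx": 0,"dy": 0,"dz": 0,"turn": 0,"fingers": -1},{"dx": 1,"dy": 0,"dz": 4,"turn": 0,"fingers": -1},{"dx": 0,"dy": 0,"dz": 0,"turn": 0,"fingers": -1}]}}

```text
clock: 8.78
position: [0.5941, 0.1507, 0.0246]
ee_rot: [0.017, -0.698, 0.715, -0.02]
contact_force: [0.1, -0.0, 0.4]
width: 0.0855
```

>>> {"api": "play_rows", "payload": {"series": [{"dx": 0,"dy": 0,"dz": 0,"turn": 0,"fingers": 1},{"dx": 0,"dy": 0,"dz": 0,"turn": 0,"fingers": 1},{"dx": 0,"dy": 0,"dz": 0,"turn": 0,"fingers": 1},{"dx": 0,"dy": 0,"dz": 0,"turn": 0,"fingers": 1},{"dx": 0,"dy": 0,"dz": 0,"turn": 0,"fingers": 1}], "squeeze": 70}}

```text
clock: 9.2
position: [0.5946, 0.1507, 0.0256]
ee_rot: [0.018, -0.698, 0.715, -0.02]
contact_force: [-0.2, 0.1, 0.3]
width: 0.054
```

```bash
python3 st.py
```

```text
t 9.2 pos [594.6198 150.699   25.598 ] jaw deg -91.37 F [-0.1974  0.0945  0.3022] M [-0.0025  0.0984  0.0219] w 54.0 q [ 0.1415  0.4988  1.7501 -0.0155  0.84    1.7462] tips 0.011
tool z 0.05384887885748667 -0.003993951065375791
```

>>> {"api": "play_rows", "payload": {"series": [{"dx": 0,"dy": 0,"dz": 30,"turn": 0,"fingers": 1},{"dx": 0,"dy": 0,"dz": 40,"turn": 0,"fingers": 1},{"dx": 0,"dy": 0,"dz": 25,"turn": 0,"fingers": 1},{"dx": 0,"dy": 0,"dz": 0,"turn": 0,"fingers": 1},{"dx": 0,"dy": 0,"dz": 0,"turn": 0,"fingers": 1}]}}

```text
clock: 9.62
position: [0.5845, 0.1494, 0.1126]
ee_rot: [0.007, -0.698, 0.715, -0.012]
contact_force: [-0.4, -0.7, -9.9]
width: 0.0542
```

```bash
python3 st.py
```

```text
t 9.62 pos [584.4655 149.3734 112.6087] jaw deg -91.38 F [-0.3913 -0.6611 -9.9462] M [0.0272 0.0836 0.0113] w 54.2 q [ 0.1415  0.402   1.6555 -0.0127  1.0576  1.7424] tips 0.011
tool z 0.0278294478883842 -0.007252315856054013
```

>>> {"api": "play_rows", "payload": {"series": [{"dx": -5,"dy": -20,"dz": 0,"turn": 0.03,"fingers": 1},{"dx": -5,"dy": -28,"dz": 0,"turn": 0.04,"fingers": 1},{"dx": -5,"dy": -28,"dz": 0,"turn": 0.04,"fingers": 1},{"dx": -5,"dy": -28,"dz": 0,"turn": 0.04,"fingers": 1},{"dx": -5,"dy": -28,"dz": 0,"turn": 0.04,"fingers": 1},{"dx": -5,"dy": -28,"dz": 0,"turn": 0.04,"fingers": 1},{"dx": -5,"dy": -28,"dz": 0,"turn": 0.04,"fingers": 1},{"dx": -5,"dy": -28,"dz": 0,"turn": 0.04,"fingers": 1},{"dx": -5,"dy": -28,"dz": 0,"turn": 0.04,"fingers": 1},{"dx": -5,"dy": -24,"dz": 0,"turn": 0.03,"fingers": 1},{"dx": 0,"dy": -14,"dz": 0,"turn": 0.02,"fingers": 1},{"dx": 0,"dy": 0,"dz": 0,"turn": 0,"fingers": 1},{"dx": 0,"dy": 0,"dz": 0,"turn": 0,"fingers": 1}]}}

```text
clock: 10.7
position: [0.5064, -0.1385, 0.0745]
ee_rot: [0.005, 0.833, -0.553, -0.017]
contact_force: [-1.1, 0.7, -8.6]
width: 0.0541
```

```bash
python3 st.py
```

```text
t 10.7 pos [ 506.4327 -138.4709   74.5408] jaw deg -67.11 F [-1.0725  0.7162 -8.5774] M [ 0.0675 -0.0395  0.0205] w 54.1 q [-0.3973  0.37    1.8281 -0.0038  0.9791  0.7759] tips 0.011
tool z -0.03409097934294067 0.010894337984148787
```

>>> {"api": "play_rows", "payload": {"series": [{"dx": 12,"dy": -6,"dz": 15,"turn": 0,"fingers": 1},{"dx": 12,"dy": -6,"dz": 15,"turn": 0,"fingers": 1}]}}

```text
clock: 10.87
position: [0.5218, -0.1462, 0.0974]
ee_rot: [0.006, 0.833, -0.553, -0.028]
contact_force: [1.2, -0.5, -8.3]
width: 0.0539
```

```bash
python3 st.py
```

```text
t 10.87 pos [ 521.8363 -146.2063   97.3649] jaw deg -67.21 F [ 1.154  -0.5369 -8.2513] M [-0.1269 -0.2868 -0.0026] w 53.9 q [-0.4     0.3759  1.747  -0.0027  1.0766  0.7735] tips 0.011
tool z -0.05414753671648414 0.020355943687269663
```

>>> {"api": "play_rows", "payload": {"series": [{"dx": 0,"dy": 0,"dz": 0,"turn": 0,"fingers": 1},{"dx": 0,"dy": 0,"dz": 0,"turn": 0,"fingers": 1},{"dx": 0,"dy": 0,"dz": 0,"turn": 0,"fingers": 1}]}}

```text
clock: 11.12
position: [0.5236, -0.1448, 0.0952]
ee_rot: [0.006, 0.833, -0.552, -0.028]
contact_force: [0.7, -0.6, -8.2]
width: 0.0539
```

```bash
python3 st.py
```

```text
t 11.12 pos [ 523.6043 -144.8227   95.1645] jaw deg -67.15 F [ 0.7021 -0.5503 -8.2438] M [-0.0296 -0.1814 -0.0175] w 53.9 q [-0.3971  0.3795  1.7474 -0.0014  1.0718  0.7748] tips 0.011
tool z -0.053119295002482 0.020955493013571413
```

```bash
cat > bp.py <<'E'
from rig import *
import numpy as np
from scipy.spatial.transform import Rotation as Ro
np.set_printoptions(precision=3,suppress=True)
def frame(zx,zy,psi):
    z=np.array([zx,zy,-np.sqrt(1-zx*zx-zy*zy)]); x=np.array([np.cos(psi),np.sin(psi),0]); x[2]=-(x@z)/z[2]; x/=np.linalg.norm(x)
    return np.c_[x,np.cross(z,x),z]
Rg=frame(.05385,-.00399,np.radians(-91.37)); pg=np.array([594.62,150.70,25.6])
yb=np.radians(-1.37); bo=np.array([589.3,150.7,0]); Rb=Ro.from_euler("z",yb).as_matrix()
def now():
    s=get_state(); w,x,y,z=s["ee_rot"]; R=Ro.from_quat([x,y,z,w]).as_matrix(); p=s["position"]*1e3
    return R@Rg.T@(bo-pg)+p, R@Rg.T@Rb, s
if __name__=="__main__":
    o,B,s=now()
    J=Ro.from_euler("z",.391).as_matrix(); P=np.array([525.5,-151.35,6])
    rel=J.T@B; e=Ro.from_matrix(rel).as_euler("ZYX")
    print("t",s["clock"],"TCP",s["position"]*1e3,"F",s["contact_force"],"M",s["moment"],"w",s["width"]*1e3)
    print("block in pocket frame mm",J.T@(o-P)," world err(pocket-block)",P-o," yaw,pitch,roll",e)
    c=np.array([[x,y,0] for x,y in((-36,-28),(-36,28),(36,-28),(36,28),(60,-13),(60,13))])
    print("corner z above floor",(c@B.T+o-P)[:,2], "sum q",s["qpos"][1]+s["qpos"][2]+s["qpos"][4]-np.pi)
E
python3 bp.py
```

```text
t 11.1167 TCP [ 523.604 -144.823   95.165] F [ 0.702 -0.55  -8.244] M [-0.03  -0.181 -0.017] w 53.90711097744649
block in pocket frame mm [-6.989  7.638 64.2  ]  world err(pocket-block) [  9.373  -4.398 -64.2  ]  yaw,pitch,roll [0.012 0.095 0.043]
corner z above floor [66.41  68.799 59.601 61.99  57.972 59.081] sum q 0.05712179962080066
```

>>> {"api": "play_rows", "payload": {"series": [{"dx": 0,"dy": 0,"dz": -5,"turn": 0,"fingers": 1},{"dx": 0,"dy": 0,"dz": -5,"turn": 0,"fingers": 1},{"dx": 0,"dy": 0,"dz": -5,"turn": 0,"fingers": 1},{"dx": 0,"dy": 0,"dz": 0,"turn": 0,"fingers": 1}]}}

```text
clock: 11.45
position: [0.5191, -0.1411, 0.0752]
ee_rot: [0.007, 0.833, -0.552, -0.032]
contact_force: [-0.6, 0.2, -8.7]
width: 0.0541
```

```bash
python3 bp.py
```

```text
t 11.45 TCP [ 519.058 -141.084   75.241] F [-0.568  0.173 -8.734] M [-0.028 -0.105  0.011] w 54.069623310000736
block in pocket frame mm [-9.921 12.979 44.331]  world err(pocket-block) [ 14.119  -8.218 -44.331]  yaw,pitch,roll [0.014 0.101 0.05 ]
corner z above floor [46.566 49.334 39.328 42.096 37.656 38.942] sum q 0.06618086215274754
```

>>> {"api": "play_rows", "payload": {"series": [{"dx": -8,"dy": 25,"dz": 2,"turn": -0.007,"fingers": 1},{"dx": -8,"dy": 28,"dz": 2,"turn": -0.007,"fingers": 1},{"dx": -8,"dy": 28,"dz": 2,"turn": 0,"fingers": 1},{"dx": 0,"dy": 10,"dz": 0,"turn": 0,"fingers": 1},{"dx": 0,"dy": 0,"dz": 0,"turn": 0,"fingers": 1}]}}

```text
clock: 11.87
position: [0.4926, -0.0481, 0.0789]
ee_rot: [0.007, 0.828, -0.559, -0.034]
contact_force: [0.3, 0.5, -8.9]
width: 0.0537
```

```bash
python3 bp.py; python3 st.py
```

```text
t 11.8667 TCP [492.555 -48.117  78.914] F [ 0.309  0.517 -8.915] M [-0.042 -0.174  0.003] w 53.70283248885317
block in pocket frame mm [  0.96  109.201  48.026]  world err(pocket-block) [  40.731 -101.326  -48.026]  yaw,pitch,roll [-0.004  0.103  0.051]
corner z above floor [50.331 53.156 42.897 45.722 41.175 42.487] sum q 0.06822011171795017
t 11.87 pos [492.5555 -48.117   78.9139] jaw deg -68.12 F [ 0.3086  0.5166 -8.9153] M [-0.0423 -0.1745  0.0035] w 53.7 q [-0.245   0.3411  1.8655  0.0113  1.0032  0.9363] tips 0.011
tool z -0.06378518863970907 0.02578798822602525
```

>>> {"api": "play_rows", "payload": {"series": [{"dx": -4,"dy": 9,"dz": -18,"turn": 0,"fingers": 1},{"dx": 0,"dy": 0,"dz": -18,"turn": 0,"fingers": 1},{"dx": 0,"dy": 0,"dz": -3,"turn": 0,"fingers": 1}]}}

```text
clock: 12.12
position: [0.4905, -0.0394, 0.0407]
ee_rot: [0.007, 0.829, -0.558, -0.03]
contact_force: [-0.5, -0.4, -9.0]
width: 0.0541
```

```bash
python3 bp.py
```

```text
t 12.1167 TCP [490.463 -39.39   40.736] F [-0.473 -0.378 -8.972] M [-0.028 -0.091 -0.006] w 54.09582598647312
block in pocket frame mm [  2.467 117.909   9.805]  world err(pocket-block) [  42.656 -109.951   -9.805]  yaw,pitch,roll [-0.001  0.099  0.045]
corner z above floor [12.084 14.615  4.995  7.526  3.309  4.485] sum q 0.061108158081392805
```

>>> {"api": "play_rows", "payload": {"series": [{"dx": 0,"dy": 0,"dz": -6,"turn": 0,"fingers": 1},{"dx": 0,"dy": 0,"dz": 0,"turn": 0,"fingers": 1}]}}

```text
clock: 12.28
position: [0.4904, -0.0402, 0.0339]
ee_rot: [0.007, 0.829, -0.558, -0.031]
contact_force: [-0.8, 0.0, -8.8]
width: 0.0541
```

```bash
python3 bp.py
```

```text
t 12.2833 TCP [490.429 -40.227  33.919] F [-0.816  0.01  -8.814] M [-0.037 -0.086  0.001] w 54.144727705719625
block in pocket frame mm [  2.083 117.153   2.998]  world err(pocket-block) [  42.723 -109.105   -2.998]  yaw,pitch,roll [-0.001  0.1    0.046]
corner z above floor [ 5.321  7.862 -1.866  0.675 -3.581 -2.401] sum q 0.06232565512833066
```

>>> {"api": "play_rows", "payload": {"series": [{"dx": 0,"dy": 0,"dz": -6,"turn": 0,"fingers": 1}]}}

```text
clock: 12.37
position: [0.4916, -0.0411, 0.029]
ee_rot: [0.007, 0.829, -0.558, -0.029]
contact_force: [-7.7, -1.5, 9.0]
width: 0.0539
```

>>> {"api": "play_rows", "payload": {"series": [{"dx": 0,"dy": 0,"dz": -3,"turn": 0,"fingers": 1}]}}

```text
clock: 12.45
position: [0.4911, -0.0415, 0.0269]
ee_rot: [0.007, 0.829, -0.558, -0.03]
contact_force: [-8.5, 2.6, 20.5]
width: 0.0543
```

>>> {"api": "play_rows", "payload": {"series": [{"dx": 0,"dy": 0,"dz": 0,"turn": 0,"fingers": -1},{"dx": 0,"dy": 0,"dz": 0,"turn": 0,"fingers": -1},{"dx": 0,"dy": 0,"dz": 0,"turn": 0,"fingers": -1},{"dx": 0,"dy": 0,"dz": 0,"turn": 0,"fingers": -1}]}}

```text
clock: 12.78
position: [0.4963, -0.0436, 0.0308]
ee_rot: [0.005, 0.829, -0.559, -0.025]
contact_force: [0.8, 0.3, -0.3]
width: 0.0852
```

```bash
python3 st.py
```

```text
t 12.78 pos [496.264  -43.6141  30.7565] jaw deg -68.01 F [ 0.826  0.35  -0.316] M [-0.009   0.049  -0.0092] w 85.2 q [-0.2328  0.4007  1.9261  0.0099  0.8647  0.947 ] tips 0.011
tool z -0.046791395034871126 0.018800663039668382
```

>>> {"api": "play_rows", "payload": {"series": [{"dx": 0,"dy": 0,"dz": 35,"turn": 0,"fingers": -1},{"dx": 0,"dy": 0,"dz": 40,"turn": 0,"fingers": -1},{"dx": 0,"dy": 0,"dz": 40,"turn": 0,"fingers": -1},{"dx": -15,"dy": 30,"dz": 10,"turn": 0,"fingers": -1},{"dx": -15,"dy": 40,"dz": 0,"turn": 0,"fingers": -1},{"dx": -15,"dy": 40,"dz": 0,"turn": 0,"fingers": -1},{"dx": -15,"dy": 40,"dz": 0,"turn": 0,"fingers": -1},{"dx": -15,"dy": 40,"dz": 0,"turn": 0,"fingers": -1},{"dx": 0,"dy": 20,"dz": 0,"turn": 0,"fingers": -1},{"dx": 0,"dy": 0,"dz": 0,"turn": 0,"fingers": -1}]}}

```text
clock: 13.62
position: [0.427, 0.1688, 0.1689]
ee_rot: [-0.003, 0.827, -0.563, -0.015]
contact_force: [0.8, -0.5, 0.8]
width: 0.0854
```

```bash
python3 st.py
cat > run3.py <<'E'
from fit import *
np.set_printoptions(precision=3,suppress=True)
T=shots(4)
for lab,ims,sg in(("top",T[:1],[.5]),("scene",T[1:],[.9])):
    print("jig",lab,*fit(ims,lambda p:jig([*p,12.25]),[525.5,-151.4,.391],sg,steps=(3,3,.03),marg=80),flush=True)
    print("block",lab,*fit(ims,block,[483,-43.,.39,0],sg,steps=(5,5,.05,.05),marg=62),flush=True)
o=[cv2.resize(np.clip(i["pixels"],0,255).astype(np.uint8)[b[1]:b[3],b[0]:b[2]],(400,400),interpolation=cv2.INTER_CUBIC) for i,b in zip(T,((220,190,340,290),(200,120,320,240)))]
cv2.imwrite("pics/set.png",np.hstack(o)[...,::-1])
E
python3 run3.py
```

```text
t 13.62 pos [427.0275 168.7505 168.9428] jaw deg -68.5 F [ 0.7536 -0.496   0.8259] M [-0.088   0.0113 -0.012 ] w 85.4 q [0.2053 0.166  1.8492 0.0272 1.143  1.3891] tips 0.011
tool z -0.021155614148195168 0.02091478721371213
jig top [ 524.346 -151.405    0.392] 158.01205574988424
block top [484.874 -43.156   0.391   0.013] 445.8269047464101
jig scene [ 526.332 -151.466    0.391] 640.5863836205834
block scene [486.435 -44.364   0.39    0.002] 713.0657592652396
```

View pics/set.png

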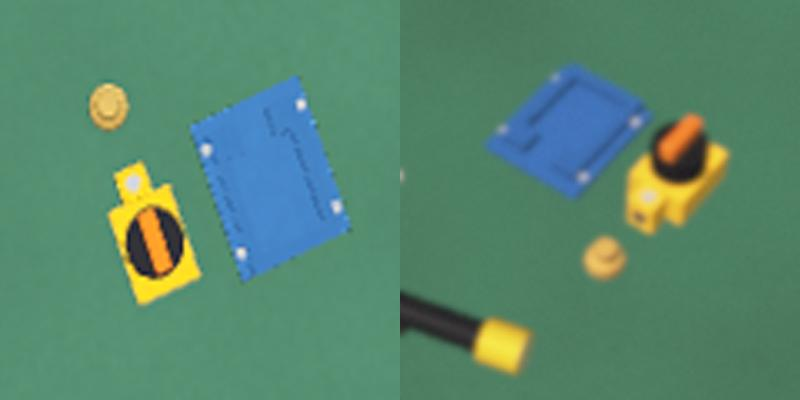

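>>> {"api": "play_rows", "payload": {"series": [{"dx": 9,"dy": -30,"dz": 0,"turn": 0.01,"fingers": -1},{"dx": 9,"dy": -30,"dz": 0,"turn": 0,"fingers": -1},{"dx": 9,"dy": -30,"dz": 0,"turn": 0,"fingers": -1},{"dx": 9,"dy": -30,"dz": 0,"turn": 0,"fingers": -1},{"dx": 9,"dy": -30,"dz": 0,"turn": 0,"fingers": -1},{"dx": 9,"dy": -30,"dz": -10,"turn": 0,"fingers": -1},{"dx": 0,"dy": -10,"dz": -20,"turn": 0,"fingers": -1},{"dx": 0,"dy": 0,"dz": -20,"turn": 0,"fingers": -1},{"dx": 0,"dy": 0,"dz": 0,"turn": 0,"fingers": -1}]}}

```text
clock: 14.77
position: [0.4863, -0.0433, 0.1171]
ee_rot: [-0.002, 0.825, -0.565, -0.012]
contact_force: [0.2, -0.0, 0.1]
width: 0.0854
```

```bash
python3 st.py
```

```text
t 14.77 pos [486.3473 -43.321  117.1068] jaw deg -68.82 F [ 0.17   -0.0015  0.1189] M [-0.0784  0.0224  0.0355] w 85.4 q [-0.24    0.2648  1.8634  0.0136  1.0346  0.9539] tips 0.011
tool z -0.017857026990089904 0.016405317284108593
```

>>> {"api": "play_rows", "payload": {"series": [{"dx": 4,"dy": 1.5,"dz": -28,"turn": 0.02,"fingers": -1},{"dx": 0,"dy": 0,"dz": -30,"turn": 0,"fingers": -1},{"dx": 0,"dy": 0,"dz": -10,"turn": 0,"fingers": -1},{"dx": 0,"dy": 0,"dz": 0,"turn": 0,"fingers": -1}]}}

```text
clock: 15.1
position: [0.4925, -0.0452, 0.0492]
ee_rot: [-0.002, 0.829, -0.559, -0.01]
contact_force: [0.0, -0.4, 0.8]
width: 0.0851
```

```bash
python3 st.py
```

```text
t 15.1 pos [492.5009 -45.2109  49.2496] jaw deg -67.95 F [ 0.0032 -0.4036  0.8225] M [-0.0903  0.0044 -0.0075] w 85.1 q [-0.2405  0.3565  1.9385  0.0149  0.8639  0.9355] tips 0.011
tool z -0.014012865289608368 0.015123420491757189
```

>>> {"api": "play_rows", "payload": {"series": [{"dx": -2.5,"dy": 3.5,"dz": -20,"turn": 0.006,"fingers": -1},{"dx": 0,"dy": 0,"dz": -4,"turn": 0,"fingers": -1},{"dx": 0,"dy": 0,"dz": 0,"turn": 0,"fingers": -1}]}}

```text
clock: 15.35
position: [0.4919, -0.0425, 0.0271]
ee_rot: [-0.003, 0.831, -0.557, -0.009]
contact_force: [0.2, -0.6, 0.9]
width: 0.0851
```

```bash
python3 st.py
```

```text
t 15.35 pos [491.8982 -42.4539  27.1428] jaw deg -67.64 F [ 0.1733 -0.5899  0.8719] M [ 0.0281  0.058  -0.0343] w 85.1 q [-0.2354  0.386   1.9668  0.0158  0.8031  0.934 ] tips 0.011
tool z -0.011178169867682379 0.014396721757341926
```

>>> {"api": "play_rows", "payload": {"series": [{"dx": 0,"dy": 0,"dz": -2,"turn": 0,"fingers": 1},{"dx": 0,"dy": 0,"dz": 0,"turn": 0,"fingers": 1},{"dx": 0,"dy": 0,"dz": 0,"turn": 0,"fingers": 1},{"dx": 0,"dy": 0,"dz": 0,"turn": 0,"fingers": 1},{"dx": 0,"dy": 0,"dz": 0,"turn": 0,"fingers": 1}], "squeeze": 70}}

```text
clock: 15.77
position: [0.4932, -0.0423, 0.0291]
ee_rot: [-0.004, 0.831, -0.557, -0.007]
contact_force: [-0.7, 0.6, -8.5]
width: 0.0536
```

```bash
python3 st.py; python3 run3.py
```

```text
t 15.77 pos [493.196  -42.2813  29.096 ] jaw deg -67.66 F [-0.657   0.6231 -8.4931] M [-0.0729 -0.0716  0.0297] w 53.6 q [-0.235   0.3831  1.9647  0.0169  0.8047  0.9341] tips 0.011
tool z -0.007623260016355965 0.01436552933002982
jig top [ 524.232 -151.748    0.409] 1726.1696868443746
block top [524.482 -77.634  -0.241  -0.083] 2153.0945208543403
jig scene [ 527.498 -151.352    0.397] 1267.6971001497075
block scene [486.082 -46.757   0.417   0.002] 1463.7369379273646
```

```bash
sed -i 's/^Rg=.*/Rg=frame(-.00762,.01437,np.radians(-67.66)); pg=np.array([493.2,-42.28,29.1])/; s/^yb=.*/yb=.391; bo=np.array([485.6,-43.8,1.5]); Rb=Ro.from_euler("z",yb).as_matrix()/' bp.py; sed -i 's/525.5,-151.35,6/525.3,-151.5,6/' bp.py; python3 bp.py
```

```text
t 16.1667 TCP [493.366 -42.368  28.8  ] F [ 0.124 -0.006 -8.776] M [-0.035 -0.068 -0.022] w 54.02059991458601
block in pocket frame mm [  4.458 114.563  -4.799]  world err(pocket-block) [  39.54  -107.616    4.799]  yaw,pitch,roll [-0.  0.  0.]
corner z above floor [-4.798 -4.788 -4.809 -4.799 -4.81  -4.806] sum q 0.011056839119893969
```

>>> {"api": "play_rows", "payload": {"series": [{"dx": 0,"dy": 0,"dz": 30,"turn": 0,"fingers": 1},{"dx": 5,"dy": -14,"dz": 20,"turn": 0,"fingers": 1},{"dx": 11,"dy": -28,"dz": 5,"turn": 0,"fingers": 1},{"dx": 11,"dy": -28,"dz": 5,"turn": 0,"fingers": 1},{"dx": 10,"dy": -24,"dz": 4,"turn": 0,"fingers": 1},{"dx": 0,"dy": 0,"dz": 0,"turn": 0,"fingers": 1}]}}

```text
clock: 16.67
position: [0.5281, -0.1381, 0.0938]
ee_rot: [-0.002, 0.832, -0.555, -0.01]
contact_force: [2.2, -1.2, -8.0]
width: 0.0538
```

```bash
python3 bp.py
```

```text
t 16.6667 TCP [ 528.108 -138.111   93.81 ] F [ 2.225 -1.191 -7.975] M [-0.008 -0.247  0.006] w 53.84793984523793
block in pocket frame mm [-0.078 12.843 60.26 ]  world err(pocket-block) [  4.967 -11.844 -60.26 ]  yaw,pitch,roll [0.004 0.006 0.003]
corner z above floor [60.396 60.554 59.966 60.124 59.865 59.939] sum q 0.0187805378696555
```

>>> {"api": "play_rows", "payload": {"series": [{"dx": 3,"dy": -8,"dz": -16,"turn": 0,"fingers": 1},{"dx": 2,"dy": -4,"dz": -16,"turn": -0.004,"fingers": 1},{"dx": 0,"dy": 0,"dz": 0,"turn": 0,"fingers": 1}]}}

```text
clock: 16.92
position: [0.5347, -0.153, 0.0617]
ee_rot: [-0.003, 0.83, -0.558, -0.008]
contact_force: [-2.1, 0.2, -9.0]
width: 0.054
```

```bash
python3 bp.py
```

```text
t 16.9167 TCP [ 534.675 -152.976   61.701] F [-2.06   0.205 -8.995] M [ 0.088  0.095 -0.049] w 54.02949654368108
block in pocket frame mm [ 0.413 -3.413 28.126]  world err(pocket-block) [ -1.682   2.998 -28.126]  yaw,pitch,roll [-0.003  0.003  0.   ]
corner z above floor [28.237 28.254 27.999 28.016 27.924 27.932] sum q 0.015235038367385378
```

>>> {"api": "play_rows", "payload": {"series": [{"dx": -1.5,"dy": 3,"dz": -11,"turn": 0.003,"fingers": 1},{"dx": 0,"dy": 0,"dz": 0,"turn": 0,"fingers": 1}]}}

```text
clock: 17.08
position: [0.5322, -0.1496, 0.0498]
ee_rot: [-0.002, 0.83, -0.557, -0.01]
contact_force: [-2.5, 1.4, -9.7]
width: 0.0535
```

```bash
python3 bp.py
python3 - <<'E'
from h import *
o=[]
for c,b in(("top",(260,190,340,270)),("scene",(215,105,295,185))):
    im=get_image(c); o.append(cv2.resize(im["pixels"][b[1]:b[3],b[0]:b[2]],(400,400),interpolation=cv2.INTER_CUBIC))
cv2.imwrite("pics/over.png",np.hstack(o)[...,::-1])
E
```

```text
t 17.0833 TCP [ 532.163 -149.65    49.83 ] F [-2.522  1.397 -9.746] M [ 0.002  0.222 -0.036] w 53.53917851016513
block in pocket frame mm [-0.701  0.667 16.275]  world err(pocket-block) [  0.902  -0.349 -16.275]  yaw,pitch,roll [-0.001  0.005  0.003]
corner z above floor [16.394 16.541 16.01  16.157 15.921 15.989] sum q 0.01829696478486209
```

View pics/over.png

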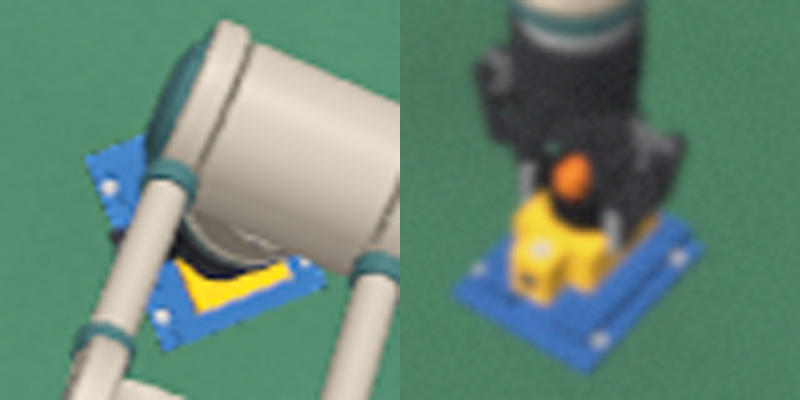

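>>> {"api": "play_rows", "payload": {"series": [{"dx": 1,"dy": -0.3,"dz": -7,"turn": 0,"fingers": 1},{"dx": 0,"dy": 0,"dz": 0,"turn": 0,"fingers": 1}]}}

```text
clock: 17.35
position: [0.5369, -0.1511, 0.0463]
ee_rot: [-0.003, 0.831, -0.557, -0.005]
contact_force: [-0.8, 0.7, -8.3]
width: 0.0537
```

```bash
python3 bp.py
```

```text
t 17.35 TCP [ 536.869 -151.145   46.27 ] F [-0.763  0.652 -8.286] M [ 0.039 -0.01  -0.003] w 53.743277538234224
block in pocket frame mm [ 3.256 -2.713 12.655]  world err(pocket-block) [ -4.044   1.267 -12.655]  yaw,pitch,roll [ 0.    -0.001 -0.004]
corner z above floor [12.74  12.49  12.821 12.571 12.781 12.665] sum q 0.008713050351684792
```

>>> {"api": "play_rows", "payload": {"series": [{"dx": -4,"dy": 1.3,"dz": 0,"turn": 0,"fingers": 1},{"dx": 0,"dy": 0,"dz": 0,"turn": 0,"fingers": 1}]}}

```text
clock: 17.52
position: [0.5331, -0.1496, 0.047]
ee_rot: [-0.003, 0.831, -0.556, -0.005]
contact_force: [0.2, 0.3, -8.7]
width: 0.054
```

```bash
python3 bp.py
```

```text
t 17.5167 TCP [ 533.087 -149.598   46.986] F [ 0.229  0.317 -8.732] M [ 0.027  0.081 -0.046] w 53.955089263157234
block in pocket frame mm [ 0.369  0.136 13.365]  world err(pocket-block) [ -0.289  -0.267 -13.365]  yaw,pitch,roll [ 0.001 -0.002 -0.005]
corner z above floor [13.442 13.155 13.575 13.288 13.543 13.41 ] sum q 0.00773452736409741
```

>>> {"api": "play_rows", "payload": {"series": [{"dx": -1,"dy": 0,"dz": -6,"turn": 0,"fingers": 1}]}}

```text
clock: 17.6
position: [0.5336, -0.1501, 0.0424]
ee_rot: [-0.004, 0.831, -0.556, -0.002]
contact_force: [1.8, -0.7, -8.1]
width: 0.0539
```

```bash
python3 bp.py
```

```text
t 17.6 TCP [ 533.635 -150.072   42.407] F [ 1.824 -0.719 -8.115] M [-0.086 -0.092  0.069] w 53.899770239954734
block in pocket frame mm [ 0.784 -0.596  8.757]  world err(pocket-block) [-0.952  0.252 -8.757]  yaw,pitch,roll [ 0.001 -0.005 -0.008]
corner z above floor [8.804 8.345 9.169 8.711 9.168 8.955] sum q 0.003290487396536701
```

>>> {"api": "play_rows", "payload": {"series": [{"dx": -1.5,"dy": 0.3,"dz": -4,"turn": 0,"fingers": 1}]}}

```text
clock: 17.68
position: [0.5318, -0.1496, 0.0382]
ee_rot: [-0.004, 0.831, -0.556, -0.002]
contact_force: [-0.3, -0.0, -7.8]
width: 0.054
```

```bash
python3 bp.py
```

```text
t 17.6833 TCP [ 531.843 -149.601   38.176] F [-0.251 -0.001 -7.761] M [0.006 0.058 0.003] w 54.02054388844521
block in pocket frame mm [-0.695  0.522  4.526]  world err(pocket-block) [ 0.841 -0.217 -4.526]  yaw,pitch,roll [ 0.001 -0.005 -0.008]
corner z above floor [4.574 4.117 4.936 4.479 4.934 4.722] sum q 0.003358442541205431
```

>>> {"api": "play_rows", "payload": {"series": [{"dx": 0,"dy": -0.2,"dz": -4,"turn": 0,"fingers": 1}]}}

```text
clock: 17.77
position: [0.5317, -0.1497, 0.0345]
ee_rot: [-0.004, 0.831, -0.556, -0.002]
contact_force: [-9.3, 2.1, 41.6]
width: 0.0538
```

```bash
python3 bp.py
```

```text
t 17.7667 TCP [ 531.697 -149.708   34.483] F [-9.329  2.076 41.646] M [1.503 2.261 0.02 ] w 53.83811412611155
block in pocket frame mm [-0.865  0.48   0.832]  world err(pocket-block) [ 0.983 -0.114 -0.832]  yaw,pitch,roll [ 0.001 -0.005 -0.008]
corner z above floor [0.871 0.416 1.248 0.792 1.252 1.04 ] sum q 0.0032329744921630876
```

>>> {"api": "play_rows", "payload": {"series": [{"dx": 0,"dy": 0,"dz": 0.5,"turn": 0,"fingers": -1},{"dx": 0,"dy": 0,"dz": 0,"turn": 0,"fingers": -1},{"dx": 0,"dy": 0,"dz": 0,"turn": 0,"fingers": -1},{"dx": 0,"dy": 0,"dz": 0,"turn": 0,"fingers": -1}]}}

```text
clock: 18.1
position: [0.5349, -0.1513, 0.0378]
ee_rot: [-0.004, 0.831, -0.557, 0.002]
contact_force: [-0.0, 0.7, 1.3]
width: 0.0853
```

>>> {"api": "play_rows", "payload": {"series": [{"dx": 0,"dy": 0,"dz": 30,"turn": 0,"fingers": -1},{"dx": 0,"dy": 0,"dz": 40,"turn": 0,"fingers": -1},{"dx": 0,"dy": 0,"dz": 20,"turn": 0,"fingers": -1},{"dx": -20,"dy": 25,"dz": 0,"turn": 0,"fingers": -1},{"dx": -20,"dy": 35,"dz": 0,"turn": 0,"fingers": -1},{"dx": -20,"dy": 35,"dz": 0,"turn": 0,"fingers": -1},{"dx": -20,"dy": 35,"dz": 0,"turn": 0,"fingers": -1},{"dx": -20,"dy": 35,"dz": 0,"turn": 0,"fingers": -1},{"dx": 0,"dy": 0,"dz": 0,"turn": 0,"fingers": -1}]}}

```text
clock: 18.85
position: [0.4372, 0.0141, 0.1368]
ee_rot: [-0.007, 0.829, -0.56, 0.01]
contact_force: [-1.1, -0.4, -0.4]
width: 0.0854
```

```bash
python3 st.py
cat > run4.py <<'E'
from fit import *
np.set_printoptions(precision=3,suppress=True)
T=shots(3)
# predicted joint model: block seated in jig
for lab,ims,sg in(("top",T[:1],[.5]),("scene",T[1:],[.9])):
    for z in(6,16):
        print("block",z,lab,*fit(ims,lambda p:jig([0,0,0,12.25])+[(q,max(a,6.),b,m) for q,a,b,m in block(p,z)],[525.3,-151.5,.391,0],sg,steps=(3,3,.04,.05),marg=80),flush=True)
o=[cv2.resize(np.clip(i["pixels"],0,255).astype(np.uint8)[b[1]:b[3],b[0]:b[2]],(400,400),interpolation=cv2.INTER_CUBIC) for i,b in zip(T,((260,190,340,270),(215,105,295,185)))]
cv2.imwrite("pics/seat.png",np.hstack(o)[...,::-1])
E
python3 run4.py
```

```text
t 18.85 pos [437.1971  14.091  136.7851] jaw deg -68.06 F [-1.1388 -0.417  -0.4398] M [-0.0034  0.0465  0.0119] w 85.4 q [-0.1301  0.149   1.9649  0.0043  1.0024  1.0555] tips 0.011
tool z 0.025454518333498988 0.00031141397085795997
block 6 top [ 523.943 -151.246    0.391    0.002] 295.2089861478858
block 16 top [ 523.488 -150.594    0.387    0.018] 323.83543649518083
block 6 scene [ 525.169 -153.015    0.392    0.014] 129.0335557656639
block 16 scene [ 528.682 -146.996    0.385    0.02 ] 196.04881296345917
```

View pics/seat.png

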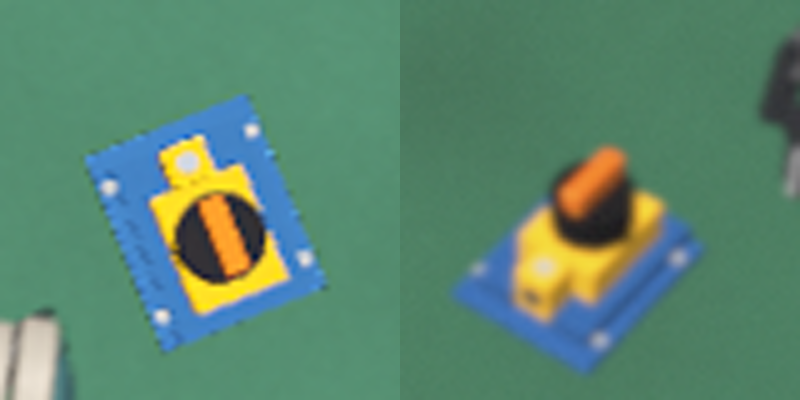

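>>> {"api": "play_rows", "payload": {"series": [{"dx": 14,"dy": -26,"dz": 0,"turn": 0.01,"fingers": -1},{"dx": 15,"dy": -28,"dz": 0,"turn": 0,"fingers": -1},{"dx": 15,"dy": -28,"dz": 0,"turn": 0,"fingers": -1},{"dx": 15,"dy": -28,"dz": 0,"turn": 0,"fingers": -1},{"dx": 15,"dy": -28,"dz": 0,"turn": 0,"fingers": -1},{"dx": 6,"dy": -13,"dz": 0,"turn": 0,"fingers": -1},{"dx": 0,"dy": 0,"dz": 0,"turn": 0,"fingers": -1}]}}

```text
clock: 19.73
position: [0.5296, -0.1583, 0.1353]
ee_rot: [-0.007, 0.828, -0.561, 0.014]
contact_force: [-0.2, -0.3, 0.0]
width: 0.0851
```

```bash
python3 st.py
```

```text
t 19.73 pos [ 529.5629 -158.3484  135.3409] jaw deg -68.26 F [-0.1769 -0.3031  0.0169] M [ 0.0237  0.0097 -0.045 ] w 85.1 q [-0.4224  0.3091  1.7416  0.0106  1.0606  0.7638] tips 0.011
tool z 0.03145341702337351 -0.0040283447789156625
```

>>> {"api": "play_rows", "payload": {"series": [{"dx": -5,"dy": 6.5,"dz": -26,"turn": 0.012,"fingers": -1},{"dx": 0,"dy": 0,"dz": -24,"turn": 0,"fingers": -1},{"dx": 0,"dy": 0,"dz": 0,"turn": 0,"fingers": -1}]}}

```text
clock: 19.98
position: [0.5249, -0.1538, 0.0844]
ee_rot: [-0.008, 0.829, -0.559, 0.015]
contact_force: [-0.2, 0.8, 0.7]
width: 0.0855
```

```bash
python3 st.py
```

```text
t 19.98 pos [ 524.8889 -153.8361   84.4463] jaw deg -67.94 F [-0.162   0.7816  0.6553] M [-0.018   0.0759 -0.0025] w 85.5 q [-0.4193  0.3554  1.821   0.0133  0.9337  0.7586] tips 0.011
tool z 0.03307270541735802 -0.003055870049213566
```

>>> {"api": "play_rows", "payload": {"series": [{"dx": -0.5,"dy": 2,"dz": -6,"turn": 0.008,"fingers": -1},{"dx": 0,"dy": 0,"dz": 0,"turn": 0,"fingers": -1}]}}

```text
clock: 20.15
position: [0.5226, -0.1502, 0.0778]
ee_rot: [-0.008, 0.832, -0.555, 0.012]
contact_force: [-0.1, -0.1, -0.2]
width: 0.0853
```

```bash
python3 st.py
```

```text
t 20.15 pos [ 522.5943 -150.217    77.7726] jaw deg -67.47 F [-0.0855 -0.0556 -0.2192] M [-0.0156  0.0531 -0.0102] w 85.3 q [-0.4155  0.3611  1.8328  0.0145  0.9206  0.7534] tips 0.011
tool z 0.0295132282137229 -0.0003713676711278868
```

>>> {"api": "play_rows", "payload": {"series": [{"dx": 2,"dy": -1.6,"dz": 0.5,"turn": 0,"fingers": -1},{"dx": 0,"dy": 0,"dz": 0,"turn": 0,"fingers": -1}]}}

```text
clock: 20.32
position: [0.525, -0.1511, 0.0798]
ee_rot: [-0.008, 0.832, -0.555, 0.013]
contact_force: [0.3, -0.2, -0.2]
width: 0.0852
```

>>> {"api": "play_rows", "payload": {"series": [{"dx": 0,"dy": 0,"dz": 0,"turn": 0,"fingers": 1},{"dx": 0,"dy": 0,"dz": 0,"turn": 0,"fingers": 1},{"dx": 0,"dy": 0,"dz": 0,"turn": 0,"fingers": 1},{"dx": 0,"dy": 0,"dz": 0,"turn": 0,"fingers": 1}], "squeeze": 50}}

```text
clock: 20.65
position: [0.5271, -0.1511, 0.083]
ee_rot: [-0.009, 0.832, -0.554, 0.016]
contact_force: [0.7, -0.6, 0.4]
width: 0.0387
```

>>> {"api": "play_rows", "payload": {"series": [{"dx": 0,"dy": 0,"dz": 0,"turn": 0,"fingers": 1},{"dx": 0,"dy": 0,"dz": 0,"turn": 0,"fingers": 1},{"dx": 0,"dy": 0,"dz": 0,"turn": 0,"fingers": 1}]}}

```text
clock: 20.9
position: [0.5275, -0.1513, 0.0838]
ee_rot: [-0.009, 0.832, -0.554, 0.017]
contact_force: [0.8, -0.2, -0.9]
width: 0.012
```

```bash
python3 st.py
```

```text
t 20.9 pos [ 527.4928 -151.2939   83.764 ] jaw deg -67.36 F [ 0.8165 -0.1888 -0.9184] M [-0.0022 -0.0436 -0.0065] w 12.0 q [-0.414   0.3565  1.8217  0.0151  0.9275  0.7525] tips 0.011
tool z 0.03782594899675424 -0.0033883171538213967
```

>>> {"api": "play_rows", "payload": {"series": [{"dx": 0,"dy": 0,"dz": 0,"turn": 0,"fingers": 0.3},{"dx": 0,"dy": 0,"dz": 0,"turn": 0,"fingers": 0.3},{"dx": -3,"dy": 0,"dz": -6,"turn": 0,"fingers": 0.3},{"dx": 0,"dy": 0,"dz": 0,"turn": 0,"fingers": 0.3}]}}

```text
clock: 21.23
position: [0.5241, -0.1513, 0.0771]
ee_rot: [-0.009, 0.832, -0.554, 0.016]
contact_force: [-1.0, 0.6, -0.6]
width: 0.0299
```

```bash
python3 st.py
```

```text
t 21.23 pos [ 524.0575 -151.266    77.1231] jaw deg -67.36 F [-1.0306  0.6266 -0.5896] M [-0.014   0.0212 -0.003 ] w 29.9 q [-0.4165  0.3604  1.8364  0.0154  0.9094  0.7496] tips 0.011
tool z 0.037314988490523074 -0.0032211502907229586
```

>>> {"api": "play_rows", "payload": {"series": [{"dx": 0,"dy": 0,"dz": -0.5,"turn": 0,"fingers": 1},{"dx": 0,"dy": 0,"dz": 0,"turn": 0,"fingers": 1},{"dx": 0,"dy": 0,"dz": 0,"turn": 0,"fingers": 1},{"dx": 0,"dy": 0,"dz": 0,"turn": 0,"fingers": 1}], "squeeze": 60}}

```text
clock: 21.57
position: [0.5236, -0.1512, 0.0763]
ee_rot: [-0.009, 0.832, -0.555, 0.016]
contact_force: [0.0, -0.4, 0.5]
width: 0.0125
```

```bash
python3 st.py
```

```text
t 21.57 pos [ 523.6195 -151.2151   76.2934] jaw deg -67.38 F [ 0.0393 -0.3564  0.5254] M [-0.0035  0.0354  0.0373] w 12.5 q [-0.4169  0.3613  1.8376  0.0156  0.9083  0.7495] tips 0.011
tool z 0.036487498953154444 -0.00269980441145427
```

>>> {"api": "play_rows", "payload": {"series": [{"dx": 0,"dy": 0,"dz": 0,"turn": 0.06,"fingers": 1},{"dx": 0,"dy": 0,"dz": 0,"turn": 0.06,"fingers": 1}]}}

```text
clock: 21.73
position: [0.5243, -0.1513, 0.0765]
ee_rot: [-0.01, 0.865, -0.502, 0.016]
contact_force: [1.2, -2.0, -1.3]
width: 0.0121
```

```bash
python3 st.py
```

```text
t 21.73 pos [ 524.3487 -151.3493   76.4572] jaw deg -60.29 F [ 1.1919 -2.0076 -1.2654] M [-0.1748 -0.1484 -0.0377] w 12.1 q [-0.4195  0.3618  1.8362  0.0213  0.9094  0.6197] tips 0.011
tool z 0.038197467044710415 0.0013642231422091068
```

>>> {"api": "play_rows", "payload": {"series": [{"dx": 0,"dy": 0,"dz": 0,"turn": 0.05,"fingers": 1}]}}

```text
clock: 21.82
position: [0.5249, -0.1517, 0.0765]
ee_rot: [-0.01, 0.878, -0.479, 0.017]
contact_force: [-0.2, -0.2, -1.2]
width: 0.0127
```

```bash
python3 st.py
```

```text
t 21.82 pos [ 524.8637 -151.75     76.4896] jaw deg -57.26 F [-0.1585 -0.2303 -1.2339] M [-0.2164 -0.0465 -0.0415] w 12.7 q [-0.4207  0.3623  1.8353  0.0231  0.9094  0.5643] tips 0.011
tool z 0.039170099794569306 0.0024721651935230154
```

>>> {"api": "play_rows", "payload": {"series": [{"dx": 0,"dy": 0,"dz": 0,"turn": 0.05,"fingers": 1}]}}

```text
clock: 21.9
position: [0.5251, -0.1521, 0.0765]
ee_rot: [-0.011, 0.89, -0.456, 0.017]
contact_force: [-0.6, -0.4, -0.3]
width: 0.013
```

```bash
python3 st.py
```

```text
t 21.9 pos [ 525.1191 -152.1481   76.4973] jaw deg -54.24 F [-0.5641 -0.3601 -0.3038] M [-0.2225  0.0834 -0.0825] w 13.0 q [-0.422   0.3627  1.8345  0.0248  0.91    0.5093] tips 0.011
tool z 0.03947027599908369 0.003695857667682592
```

>>> {"api": "play_rows", "payload": {"series": [{"dx": 0,"dy": 0,"dz": 0,"turn": 0.05,"fingers": 1}]}}

```text
clock: 21.98
position: [0.5253, -0.1524, 0.0765]
ee_rot: [-0.011, 0.902, -0.432, 0.017]
contact_force: [-0.5, -0.2, 0.0]
width: 0.0127
```

```bash
python3 st.py
```

```text
t 21.98 pos [ 525.3091 -152.4376   76.5407] jaw deg -51.23 F [-0.4929 -0.18    0.0438] M [ 0.0095  0.069  -0.1527] w 12.7 q [-0.4234  0.3632  1.8337  0.0267  0.911   0.4544] tips 0.011
tool z 0.03963323170256574 0.005238736921061875
```

>>> {"api": "play_rows", "payload": {"series": [{"dx": 0,"dy": 0,"dz": 0,"turn": 0.04,"fingers": 1}]}}

```text
clock: 22.07
position: [0.5254, -0.1526, 0.0765]
ee_rot: [-0.011, 0.91, -0.413, 0.017]
contact_force: [-0.5, 0.1, 0.6]
width: 0.0123
```

```bash
python3 st.py
```

```text
t 22.07 pos [ 525.4368 -152.585    76.5346] jaw deg -48.83 F [-0.4618  0.0622  0.5524] M [ 0.0789 -0.0677 -0.1728] w 12.3 q [-0.4245  0.3636  1.8329  0.0285  0.912   0.4103] tips 0.011
tool z 0.039602247729184505 0.006786589594476146
```

>>> {"api": "play_rows", "payload": {"series": [{"dx": 0,"dy": 0,"dz": 0,"turn": 0.04,"fingers": 1}]}}

```text
clock: 22.15
position: [0.5256, -0.1526, 0.0766]
ee_rot: [-0.012, 0.919, -0.394, 0.017]
contact_force: [-0.4, 0.2, 1.2]
width: 0.0121
```

```bash
python3 st.py
```

```text
t 22.15 pos [ 525.5574 -152.6193   76.5676] jaw deg -46.47 F [-0.4395  0.1848  1.1519] M [ 0.0116 -0.0214 -0.2698] w 12.1 q [-0.4255  0.3639  1.8322  0.0305  0.9131  0.3668] tips 0.011
tool z 0.039595166803712924 0.0085799585041317
```

>>> {"api": "play_rows", "payload": {"series": [{"dx": 0,"dy": 0,"dz": 0,"turn": 0.05,"fingers": 1}]}}

```text
clock: 22.23
position: [0.5256, -0.1526, 0.0766]
ee_rot: [-0.012, 0.929, -0.371, 0.016]
contact_force: [-1.3, -0.3, 2.0]
width: 0.0123
```

```bash
python3 st.py
```

```text
t 22.23 pos [ 525.6406 -152.6181   76.6016] jaw deg -43.55 F [-1.2796 -0.3396  1.9831] M [-0.0611 -0.016  -0.5028] w 12.3 q [-0.4267  0.3644  1.8314  0.033   0.9147  0.3132] tips 0.011
tool z 0.03936565369343183 0.010808411570990441
```

>>> {"api": "play_rows", "payload": {"series": [{"dx": 0,"dy": 0,"dz": 0,"turn": 0.04,"fingers": 1}]}}

```text
clock: 22.32
position: [0.5257, -0.1526, 0.0767]
ee_rot: [-0.013, 0.936, -0.352, 0.016]
contact_force: [-1.5, -1.0, 0.8]
width: 0.0124
```

```bash
python3 st.py
```

```text
t 22.32 pos [ 525.6811 -152.6015   76.6557] jaw deg -41.24 F [-1.517  -0.9985  0.7751] M [-0.0489  0.0108 -0.6619] w 12.4 q [-0.4278  0.3647  1.8306  0.0352  0.9163  0.2706] tips 0.011
tool z 0.039118021470644915 0.012815220962025605
```

>>> {"api": "play_rows", "payload": {"series": [{"dx": 0,"dy": 0,"dz": 0,"turn": -0.05,"fingers": 1},{"dx": 0,"dy": 0,"dz": 0,"turn": -0.08,"fingers": 1},{"dx": 0,"dy": 0,"dz": 0,"turn": -0.08,"fingers": 1},{"dx": 0,"dy": 0,"dz": 0,"turn": -0.08,"fingers": 1},{"dx": 0,"dy": 0,"dz": 0,"turn": -0.08,"fingers": 1},{"dx": 0,"dy": 0,"dz": 0,"turn": -0.08,"fingers": 1},{"dx": 0,"dy": 0,"dz": 0,"turn": -0.08,"fingers": 1}]}}

```text
clock: 22.9
position: [0.5232, -0.1534, 0.0764]
ee_rot: [-0.007, 0.804, -0.594, 0.017]
contact_force: [0.5, 1.0, 0.9]
width: 0.0125
```

```bash
python3 st.py
```

```text
t 22.9 pos [ 523.2157 -153.4147   76.3728] jaw deg -72.9 F [0.5293 0.988  0.9167] M [ 0.2401 -0.0802  0.0931] w 12.5 q [-0.4169  0.3613  1.8372  0.0079  0.9076  0.8504] tips 0.011
tool z 0.03496264936060788 -0.00870641905067135
```

>>> {"api": "play_rows", "payload": {"series": [{"dx": 0,"dy": 0,"dz": 0,"turn": -0.08,"fingers": 1},{"dx": 0,"dy": 0,"dz": 0,"turn": -0.08,"fingers": 1},{"dx": 0,"dy": 0,"dz": 0,"turn": -0.08,"fingers": 1},{"dx": 0,"dy": 0,"dz": 0,"turn": -0.08,"fingers": 1}]}}

```text
clock: 23.23
position: [0.5229, -0.1528, 0.0764]
ee_rot: [0.004, -0.693, 0.72, -0.017]
contact_force: [0.6, -0.7, 0.6]
width: 0.0123
```

```bash
python3 st.py
```

```text
t 23.23 pos [ 522.9206 -152.7813   76.3681] jaw deg -92.19 F [ 0.6146 -0.6525  0.5681] M [-0.0292  0.0185  0.0237] w 12.3 q [-0.4085  0.3617  1.8365 -0.0067  0.9086  1.2042] tips 0.011
tool z 0.029837728521946435 -0.018709297688989757
```

>>> {"api": "play_rows", "payload": {"series": [{"dx": 0,"dy": 0,"dz": 0,"turn": -0.08,"fingers": 1},{"dx": 0,"dy": 0,"dz": 0,"turn": -0.08,"fingers": 1},{"dx": 0,"dy": 0,"dz": 0,"turn": -0.08,"fingers": 1},{"dx": 0,"dy": 0,"dz": 0,"turn": -0.08,"fingers": 1}]}}

```text
clock: 23.57
position: [0.5232, -0.1528, 0.0764]
ee_rot: [0.001, -0.563, 0.826, -0.018]
contact_force: [1.2, 0.1, 1.2]
width: 0.0122
```

```bash
python3 st.py
```

```text
t 23.57 pos [ 523.1544 -152.8276   76.3775] jaw deg -111.45 F [1.1542 0.1286 1.2461] M [ 0.0572 -0.0429  0.0202] w 12.2 q [-0.4007  0.3641  1.8324 -0.0216  0.9136  1.557 ] tips 0.011
tool z 0.02240949362055258 -0.02804088752155956
```

>>> {"api": "play_rows", "payload": {"series": [{"dx": 0,"dy": 0,"dz": 0,"turn": -0.06,"fingers": 1},{"dx": 0,"dy": 0,"dz": 0,"turn": -0.06,"fingers": 1}]}}

```text
clock: 23.73
position: [0.5236, -0.1529, 0.0764]
ee_rot: [0.001, -0.51, 0.86, -0.018]
contact_force: [-0.2, -1.4, 0.1]
width: 0.0122
```

```bash
python3 st.py
```

```text
t 23.73 pos [ 523.6442 -152.946    76.3886] jaw deg -118.71 F [-0.1537 -1.3879  0.0777] M [-0.0166  0.0398  0.0336] w 12.2 q [-0.398   0.3655  1.83   -0.0265  0.916   1.6894] tips 0.011
tool z 0.019722088279378075 -0.031129444303703308
```

>>> {"api": "play_rows", "payload": {"series": [{"dx": 0,"dy": 0,"dz": 0,"turn": -0.06,"fingers": 1},{"dx": 0.5,"dy": 0,"dz": 6,"turn": 0,"fingers": 1}]}}

```text
clock: 23.9
position: [0.5237, -0.1529, 0.0815]
ee_rot: [-0.001, -0.482, 0.876, -0.018]
contact_force: [0.1, -0.7, -1.7]
width: 0.0123
```

```bash
python3 st.py
```

```text
t 23.9 pos [ 523.7303 -152.9093   81.4559] jaw deg -122.37 F [ 0.0873 -0.7282 -1.7036] M [-0.006  -0.0679 -0.0401] w 12.3 q [-0.3963  0.3609  1.8213 -0.0291  0.9322  1.7561] tips 0.011
tool z 0.016155695593793158 -0.03211521670996182
```

>>> {"api": "play_rows", "payload": {"series": [{"dx": 0.5,"dy": 0,"dz": 12,"turn": 0,"fingers": 1},{"dx": 1,"dy": 0,"dz": 15,"turn": 0,"fingers": 1}]}}

```text
clock: 24.07
position: [0.5235, -0.1523, 0.1071]
ee_rot: [-0.003, -0.483, 0.875, -0.016]
contact_force: [-0.4, 0.3, -1.4]
width: 0.0125
```

```bash
python3 st.py
```

```text
t 24.07 pos [ 523.5251 -152.316   107.0904] jaw deg -122.18 F [-0.3905  0.2816 -1.4428] M [ 0.0254  0.0039 -0.0317] w 12.5 q [-0.3954  0.3341  1.7857 -0.028   1.0004  1.7517] tips 0.011
tool z 0.010825061526907674 -0.03002478178720575
```

>>> {"api": "play_rows", "payload": {"series": [{"dx": 2,"dy": 0,"dz": 25,"turn": 0,"fingers": 1},{"dx": 2,"dy": 0,"dz": 25,"turn": 0,"fingers": 1},{"dx": 2,"dy": 0,"dz": 20,"turn": 0,"fingers": 1},{"dx": 0,"dy": 0,"dz": 0,"turn": 0,"fingers": 1},{"dx": 0,"dy": 0,"dz": 0,"turn": 0,"fingers": 1},{"dx": 0,"dy": 0,"dz": 0,"turn": 0,"fingers": 1}]}}

```text
clock: 24.57
position: [0.5291, -0.1516, 0.1819]
ee_rot: [-0.002, -0.487, 0.873, -0.016]
contact_force: [0.1, 0.1, -1.7]
width: 0.0122
```

```bash
python3 st.py; sed -i 's/seat.png/end.png/; s/(215,105,295,185)/(190,80,310,200)/; s/(260,190,340,270)/(240,170,360,290)/' run4.py; sed -i '/^for lab/,/print/d' run4.py; python3 run4.py
```

```text
t 24.57 pos [ 529.1006 -151.5632  181.9419] jaw deg -121.69 F [ 0.0626  0.0804 -1.684 ] M [-0.0591  0.0174 -0.0203] w 12.2 q [-0.3908  0.2706  1.6695 -0.0244  1.1798  1.742 ] tips 0.011
tool z 0.011551893315739173 -0.029200460089710726
```

View pics/end.png

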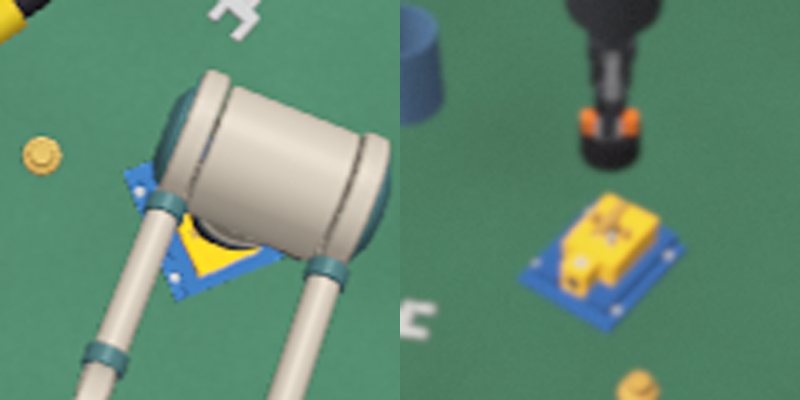

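```bash
python3 - <<'E'
from fit import *
T=shots(3)
for z in(6,9,16):
    print(z,*fit(T[1:],lambda p:jig([0,0,0,12.25])+[(q,max(a,6.),b,m) for q,a,b,m in block([*p,0],z)[:2]],[525.3,-151.5,.391],[.9],steps=(3,3,.04),marg=66))
E
python3 st.py; python3 -c "from rig import *; print(sign_off())"
```

```text
6 [ 5.25704827e+02 -1.53142498e+02  4.17286056e-01] 298.9120162455578
9 [ 5.26023344e+02 -1.52365320e+02  4.08763017e-01] 303.57203272350296
16 [ 5.29133300e+02 -1.48490728e+02  4.27470843e-01] 368.47966013097357
t 25.17 pos [ 529.2256 -151.676   182.0466] jaw deg -121.73 F [ 0.0184  0.1935 -1.9153] M [-0.0091  0.078   0.0194] w 12.3 q [-0.3908  0.2709  1.6687 -0.0246  1.1806  1.7427] tips 0.011
tool z 0.011182158405697052 -0.02920411873257825
the job is handed in; nothing more can be done
None
```

I seated the block in the jig, found the cap loosens clockwise (seen from above), lifted it off and handed the job in while holding it above the block. I got no verdict back.

- **Seating:** On the first carry the block tilted by about 0.1 rad, so I set it down flat beside the jig and gripped it again. I then lowered it until I felt the pocket floor. After release, both cameras matched a seated block better than one resting on the walls. They put it within about 2 mm of the pocket and square to it.
- **Loosening direction:** Turning the cap counter-clockwise met the springy stop, with the torque rising to 0.66 N m after about 26°. Turning clockwise was easy, at under 0.1 N m, and went to about 55° from the fastened position.
- **Final state:** The cap came straight off; the wrist carried only about 1.7 N, close to the cap's weight. It is gripped by its bar, tilted less than 2°, with its underside about 138 mm above the block's underside.
- **Uncertain check:** The last scene-camera fit still favoured a seated block, but only slightly over one sitting 3 mm high. It showed the block turned about 1.5° (limit 5°) and moved about 2 mm (limit 4 mm). That fit was poorer than the earlier ones because the model didn't include the opening the cap had covered.
- **Bystanders:** The plug, mug and spanner show no sign of having moved in the pictures I viewed. I did not measure any bystander again at the end.

The run took about 25 s of the 72 s allowed.

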